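# Knock the wrong disc out of the spacer rack

## Task

One of the three spacer discs in the sloped rack is brass; it should have been steel. Take the C-shaped knock-out tool, poke the brass disc up from below through its access hole until it stands proud of the plate, and stand the tool upright on the bench again. Then lift the brass disc out and set it down gently, flat in the yellow tray; leave the two steel discs fully home in the rack and the oil can and the bolt tin where they stand.

Things in the scene. Friction and masses are not known exactly. Their poses are not given: they have to be found in the camera images.
- rack: Green metal stand, fixed, that carries the sloped plate. Origin on the bench under the plate's middle; z up; y along the row of pockets; x to the plate's high, far edge (its low edge faces the robot's right hand). Leg inner faces at y = +-96 mm; between them the space under the plate is open towards -x, save a thin cross rod at x = 23 mm, 50 mm above the bench.
- plate: Dark steel plate, 72 x 212 x 23 mm (x, y, z). Origin at the centre of its underside, 110 mm above the bench; z is its normal, leaning 30 degrees from vertical towards the low edge; x runs up the slope. Round pockets at x = 0, y = -62, 0, +62 mm, 52 mm wide, 11 mm deep; below each a 28 mm access hole through the remaining 12 mm to the underside.
- pocket_mid (a point): Centre of the middle pocket's floor (12 mm above the plate's underside, along its normal). In every pocket's wall three spring balls, 5 mm above the floor, grip the disc: poking it up takes about 2 to 6 N. Once raised some 8 mm they snap in under it and hold it there, 7 to 9 mm proud and about square to the plate.
- disc_brass: Brass spacer disc, the wrong one, 51 mm across, 11 mm thick, 0.14 kg, in one of the three pockets (any of them), top flush with the plate. Origin at the centre of its underside, z along its axis (up out of the pocket).
- disc_steel_a: Grey steel spacer disc, a right one, 51 mm across, 11 mm thick, in a pocket, flush. Origin at the centre of its underside, z along its axis.
- disc_steel_b: The other grey steel spacer disc, as disc_steel_a.
- knockout: C-shaped knock-out tool, red, black handle, 0.35 kg, 145 mm tall, loose, on its foot. Origin at the foot's underside on the pin's axis; z up along pin and handle; +x is the C's open mouth. Foot: x -60 to +17, y +-20, 8 mm thick. Round shoulder on it: 34 mm wide, z 8 to 12 mm. Back of the C: x -60 to -48, y +-8 mm. Upper arm: z 85 to 97, x -60 to +13 mm.
- pin_tip (a point): Flat tip of the tool's pin: steel, 22 mm thick, pointing up from z = 12 (shoulder) to 34 mm. With the tool's z along the plate's normal and its x up the slope, it goes in under the plate from the low edge, the plate in its mouth; lifted along the normal, the pin enters the access hole until the shoulder meets the underside, which raises the disc 10 mm.
- handle (a point): Middle of the tool's black handle, right above the pin, 121 mm above the foot's underside. Handle: x +-13 mm, y +-8 mm (16 mm thick, to be gripped across y), z 97 to 145 mm of the tool.
- tray: Yellow open tray, fixed, 140 x 120 mm (x, y), 22 mm high, walls and floor 4 mm. Origin at the centre of its underside, z up.
- oil_can: Blue oil can with a thin spout, 73 x 90 x 187 mm, loose, standing at the far right. A bystander. Origin at the centre of its underside.
- bolt_tin: Metal tin of bolts, 72 mm across, 70 mm high, loose. A bystander. Origin at the centre of its underside.
Not all that is in view belongs to the job. What is shaped like the disc_steel_b but black is not meant.

How it is judged:
On the way, in this order (a step that is already met when the one before it is completed fails the run):
1. the brass disc is poked up out of its pocket, at least 6.5 mm, by the knock-out tool's push from below (z of disc_brass in the frame of plate above 0.0185 m and contact force between disc_brass and knockout above 0.2 N and contact force between disc_brass and the fingers below 0.1 N), for 0.1 s.
2. the knock-out tool stands upright on the bench again, let go, while the brass disc still stands proud in its pocket (height (world z) of knockout below 0.006 m and angle between knockout's own z axis and vertical below 0.08 rad and contact force between knockout and the fingers below 0.1 N and z of disc_brass in the frame of plate between 0.0175 and 0.026 m), for 0.1 s.
At the end, for the whole second after the job is handed in: The brass disc lies flat (within 6 degrees) and at rest on the floor of the yellow tray, the knock-out tool stands upright (within 5 degrees) and still on the bench, both steel discs are home in their pockets (within 2.5 mm), and the oil can and bolt tin are within 30 mm of where they stood (x of disc_brass in the frame of tray between -0.066 and 0.066 m and y of disc_brass in the frame of tray between -0.056 and 0.056 m and z of disc_brass in the frame of tray below 0.017 m and angle between the z axis of disc_brass and the z axis of tray, either way round below 0.1 rad and linear speed of each of disc_brass, knockout below 0.02 m/s and z of each of disc_steel_a, disc_steel_b in the frame of plate below 0.0145 m and distance of each of disc_steel_a, disc_steel_b from where it was at the start of the episode below 0.004 m and height (world z) of knockout below 0.006 m and angle between knockout's own z axis and vertical below 0.08 rad and distance of each of oil_can, bolt_tin from where it was at the start of the episode below 0.03 m); the robot touches nothing.
It fails at once if the brass disc is dropped or flung: it moves faster than 0.7 m/s while no finger holds it (linear speed of disc_brass above 0.7 m/s and contact force between disc_brass and the fingers below 0.1 N).
It fails at once if a steel disc is poked up out of its pocket (z of any of disc_steel_a, disc_steel_b in the frame of plate above 0.018 m).
It fails at once if the oil can or the bolt tin is moved more than 50 mm (distance of any of oil_can, bolt_tin from where it was at the start of the episode above 0.05 m).
It also fails if it takes over 72 s, if anything falls off the work surface, if the arm or the gripper's body presses on something with over 40 N, if the wrist force passes 120 N, or if a joint passes its speed limit or range.

## Robot

A 6-joint arm with a two-finger parallel gripper is mounted at the origin on the work surface; the furniture and walls round the work are solid. World frame = base frame: x ahead of the robot, y to its left, z up, the work surface at z = 0. Lengths are in m, angles in rad, forces in N, time in s.
With the tool pointing down it reaches from about 0.275 to 1 m from the base axis. Payload 8.4 kg.
Tool frame: the origin (TCP) lies at the centre of the arm's flange, where the gripper is bolted on; the fingertips stand 173 mm ahead of it and the grasp point (between the pads) lies 155 mm ahead of it (robot.tip_extent is the distance from the TCP to the fingertips, in m); z points along the fingers, y is the line along which they close (so a half turn about z gives the same grasp; the last joint's range is limited). The gripper opens to 85 mm and grips with 20 to 120 N. Pads are 22 mm wide; open, the fingers measure 114 mm over their backs; the gripper's body (76 mm by 85 mm) begins 54 mm behind the grasp point. The pads swing forward as they close: fully open they stand 13 mm farther back than shut.
Start: joints at [1.223, 0.353, 1.633, -0, 1.155, -0.002], TCP at [0.212, 0.588, 0.405] pointing down, gripper open.
Joint ranges: [-2.63, 2.63], [-0.92, 2.1], [0.06, 2.66], [-1.3, 4.44], [0, 2.69], [-3.02, 3.02]. Speed limits (rad/s): [2.22, 2.22, 2.79, 3.14, 3.14, 3.14].

## Interface

Orientations are given as a rotation vector (axis times angle).
In Python, from station import robot, imaging gives the robot as it stands.
- The arm moves only by the tool drive_tool, never from a script. Its argument "targets" is a list of rows, each an object of numbers: "tx", "ty", "tz": the shift along the tool's x, y, z as a fraction of full scale; "roll": the turn about the tool's z as a fraction of full scale. A call has exactly 10 rows; each row is the pose to reach, as a shift and turn from the pose commanded when the call began, along the tool's axes at that moment, turning the shorter way round; what a row does not reach only later rows make up. Full scale, the value 1, is 0.25 m for a shift and pi rad for a turn. A row lasts 1/10 s, in which the tool goes at most 50 mm and 8.59 degrees, less where a joint would pass 70% of its speed; a pose out of reach is approached as far as the arm can. A call with a number of a shift or a turn outside -1 to 1 is refused whole. A call with a gripper value outside its range is refused whole. "hand" is the finger opening in mm, from 0 to 85.4, set as the call begins (left out, the last holds). The fingers move at their own pace and stop on an object; the grip force is fixed at half the most. Time passes only in rows, so rows that repeat a pose let the fingers close, or fill a call up. It gives the time, the measured TCP pose, the force, the opening and the grip force at its end, in the units of the state.
- robot.sense(): the state, without advancing time (a new reading comes with each control period).
- imaging.snapshot(name): name is "side" or "top"; returns a dict with "pixels" (480x640x3 uint8, red, green, blue), "z_map" (480x640 float32, m along the optical axis (not along the pixel's ray), 0 where there is no reading), "fx", "fy", "cx", "cy" (pixels), "dist_coeffs" ([k1, k2, p1, p2, k3] as OpenCV has them; the pictures are not rectified), "T" (4x4, takes a point from camera to world coordinates). Camera axes: x right, y up, looking along -z (the intrinsics and any distortion apply to the point x, -y, -z); pixel columns grow to the right and rows downward; lengths in m; the calibration is good to about 2 mm. A picture is of the moment at which its call begins.
- robot.hand_in(): hands the job in; it is judged then, once.
Trained networks look in a picture, given as the dict that the camera call returned (one of the last four; its "shot" number tells which), for a name from the list of things; names that differ only in an ending like _2 or _b are one class to them, and where a whole thing is asked for, a point or a joint stands for the part that bears it (a point fixed in the world has none). Each returns a list of dicts, best first, with "confidence" (0 to 1); they miss things now and then, are a little off and sometimes report something else, mostly with a low value. They report only what shows in the picture. A call takes as long as a camera call. They do not tell look-alikes from the thing itself.
- imaging.boxes_of(picture, query): "xyz" ([x, y, z] in m, in the coordinates of the camera as it stood for that picture, good to about 4 mm: the middle of the surface that is visible of it).
- imaging.tip_of(picture, query): "xyz" ([x, y, z] in m, in the coordinates of the camera as it stood for that picture, good to about 4 mm: a listed point, or the origin of a listed thing).
The state is a dict: "t": time; "joint_pos": joint angles; "qd": joint speeds; "joint_torque": joint torques, N m; "tcp_pos": TCP position; "ee_rot": TCP orientation; "contact_force": force on the tool from outside, world axes, zero at the start; "moment": the same for the moment, N m; "width": finger opening in m; "gripper_force": force on a finger pad.
Only numpy, scipy, OpenCV 4.12 (cv2) and the standard library are available. Lean on these libraries where they do the work, as an engineer would, in place of code of your own. Each camera call takes 0.05 s, during which the arm holds its last target. There are 200 camera calls.

## Working session

There is one attempt and no reset: what is moved stays moved. The work goes in short steps, Python scripts to look and compute and a tool call to move; the robot and the scene stay as the last step left them, time stands still between calls to the robot, and variables do not carry over. Pictures are saved under pics/ and viewed, at most 10 in all, crops included, and the job is handed in when it is done.

Besides the shell and the picture viewer there is one more tool, called after "Call:" as name(argument=value, ...), one argument or row to a line, values as JSON. drive_tool: Moves the arm, as the interface text tells. Shift numbers are shares of 0.25 m and turn numbers shares of pi rad, none past 1 either way. Its arguments: {"type":"object","properties":{"targets":{"type":"array"},"hand":{"type":"number"}},"required":["targets"]}

```bash
ls; mkdir -p pics; cat > h.py <<'E'
import numpy as np, cv2
from station import robot, imaging
def toW(p,xyz): return (np.array(p["T"])@np.append(xyz,1))[:3]
def cloud(p):
    v,u=np.mgrid[0:480,0:640]
    K=np.array([[p["fx"],0,p["cx"]],[0,p["fy"],p["cy"]],[0,0,1]])
    q=cv2.undistortPoints(np.stack([u.ravel(),v.ravel()],1).astype(np.float64)[:,None],K,np.array(p["dist_coeffs"]))[:,0]
    z=p["z_map"].ravel()
    c=np.stack([q[:,0]*z,-q[:,1]*z,-z,np.ones_like(z)],1)
    w=(c@np.array(p["T"]).T)[:,:3]; w[z==0]=np.nan
    return w.reshape(480,640,3)
def save(p,n): cv2.imwrite("pics/"+n,p["pixels"][:,:,::-1])
E
python3 - <<'E'
from h import *
np.set_printoptions(precision=4,suppress=True)
print(robot.sense(), robot.tip_extent)
for c in ("top","side"):
    p=imaging.snapshot(c); save(p,c+"0.png"); np.save(c+"0.npy",cloud(p))
    print(c,np.array(p["T"]))
    for q in ("rack","plate","disc_brass","disc_steel_a","knockout","tray","oil_can","bolt_tin"):
        print(q,[(round(d["confidence"],2),toW(p,d["xyz"])) for d in imaging.tip_of(p,q)[:3]])
    for q in ("pocket_mid","pin_tip","handle"):
        print(q,[(round(d["confidence"],2),toW(p,d["xyz"])) for d in imaging.tip_of(p,q)[:3]])
E
```

```text
pics
{'t': 0.0, 'joint_pos': array([ 1.2226,  0.3537,  1.6342, -0.    ,  1.1552, -0.0024]), 'qd': array([ 0.0023, -0.0006,  0.    ,  0.0014,  0.0017,  0.0012]), 'joint_torque': array([ -0.0013, -60.5256, -34.2066,  -0.    ,   0.0096,  -0.    ]), 'tcp_pos': array([0.2118, 0.5878, 0.4039]), 'ee_rot': array([-0.5405, -3.0945,  0.0023]), 'contact_force': array([-0.1815,  0.037 ,  0.2424]), 'moment': array([-0.0185,  0.0291,  0.0096]), 'gripper_force': 0.0, 'width': 0.08539788604525218} 0.1734
top [[-0.0072  0.9936 -0.1129  0.4106]
 [-0.9994 -0.0034  0.0336 -0.1013]
 [ 0.033   0.1131  0.993   1.0294]
 [ 0.      0.      0.      1.    ]]
rack [(0.82, array([ 0.5094, -0.0996,  0.0019]))]
plate [(0.93, array([ 0.5071, -0.1015,  0.1098]))]
disc_brass [(0.96, array([ 0.5135, -0.1085,  0.1217]))]
disc_steel_a [(0.93, array([ 0.4528, -0.0847,  0.1211])), (0.79, array([ 0.51  , -0.0036,  0.0004])), (0.64, array([ 0.5692, -0.128 ,  0.1232]))]
knockout [(0.88, array([ 0.4471, -0.2842,  0.0028]))]
tray [(0.66, array([0.4469, 0.1387, 0.0003])), (0.65, array([ 0.5064, -0.1015,  0.1107])), (0.5, array([
[... 457 characters left out ...]
     0.      0.      1.    ]]
rack [(0.22, array([ 0.5079, -0.1071,  0.1278]))]
plate [(0.62, array([ 0.5136, -0.0999,  0.1087]))]
disc_brass [(0.7, array([ 0.5069, -0.1095,  0.1261]))]
disc_steel_a [(0.97, array([ 0.5694, -0.1314,  0.1195])), (0.93, array([ 0.4544, -0.0805,  0.1204])), (0.45, array([ 0.51  , -0.0134, -0.0048]))]
knockout [(0.95, array([ 0.4489, -0.2813, -0.0047]))]
tray [(0.6, array([ 0.45  ,  0.1354, -0.0006]))]
oil_can [(0.9, array([ 0.6017, -0.3839, -0.0018]))]
bolt_tin [(0.65, array([ 0.6299, -0.2868,  0.0049]))]
pocket_mid [(0.8, array([ 0.5102, -0.1116,  0.1199]))]
pin_tip [(0.81, array([ 0.4542, -0.2911,  0.0373]))]
handle [(0.86, array([ 0.453 , -0.2836,  0.1186]))]
```

View pics/top0.png

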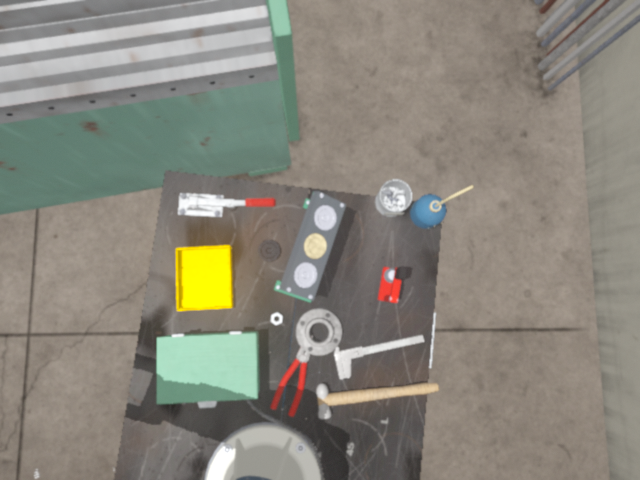

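View pics/side0.png

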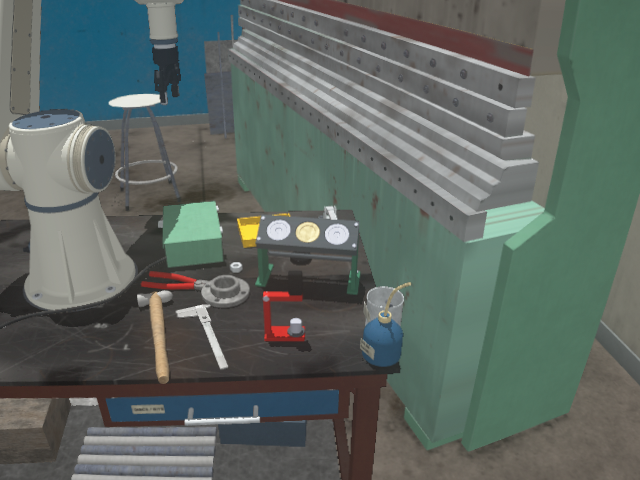

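```bash
cat > m.py <<'E'
from h import *
np.set_printoptions(precision=4,suppress=True)
for c in ("top","side"):
    w=np.load(c+"0.npy"); im=cv2.imread("pics/"+c+"0.png"); hsv=cv2.cvtColor(im,cv2.COLOR_BGR2HSV)
    # plate: dark points near the plane through (0.51,-0.107,.13)
    d=w-np.array([.508,-.101,.11]); a=np.deg2rad(67.9)
    for it in range(3):
        ex=np.array([np.cos(a),np.sin(a),0]); ey=np.array([-ex[1],ex[0],0])
        n=np.array([0,0,np.cos(np.pi/6)])-.5*ex; ux=ex*np.cos(np.pi/6)+np.array([0,0,.5])
        P=np.stack([d@ux,d@ey,d@n],-1)
        m=(abs(P[...,2]-.023)<.008)&(abs(P[...,0])<.05)&(abs(P[...,1])<.125)
        q=P[m]; A=np.c_[q[:,:2],np.ones(len(q))]; s=np.linalg.lstsq(A,q[:,2],rcond=None)[0]
        r=cv2.minAreaRect((q[:,:2]*1000).astype(np.float32))
        ang=r[2] if abs(r[2])<45 else r[2]-90*np.sign(r[2])
        a+=np.deg2rad(ang)
    print(c,m.sum(),"plane",s,"resid",np.std(q[:,2]-A@s),"rect",r,"yaw",np.rad2deg(a))
    b=m&(hsv[...,0]>14)&(hsv[...,0]<32)&(hsv[...,1]>60)&(hsv[...,2]>90)
    mr=cv2.minEnclosingCircle((P[b][:,:2]*1000).astype(np.float32)); print("brass",b.sum(),mr,P[b].mean(0))
    red=((hsv[...,0]<8)|(hsv[...,0]>172))&(hsv[...,1]>130)&(abs(w[...,0]-.44)<.1)&(abs(w[...,1]+.284)<.07)
    for lo,hi in((.003,.02),(.08,.11)):
        t=w[red&(w[...,2]>lo)&(w[...,2]<hi)]
        print("red",lo,len(t),t.mean(0) if len(t) else 0,cv2.minAreaRect((t[:,:2]*1000).astype(np.float32)) if len(t) else 0)
    e=(abs(w[...,0]-.45)<.05)&(abs(w[...,1]+.284)<.05)&(w[...,2]>.135)&(w[...,2]<.16)
    if e.sum()>5: print("handle top",e.sum(),w[e].mean(0),cv2.minAreaRect((w[e][:,:2]*1000).astype(np.float32)))
    ye=(hsv[...,0]>22)&(hsv[...,0]<35)&(hsv[...,1]>180)&(abs(w[...,1]-.137)<.12)&(abs(w[...,0]-.45)<.12)&(w[...,2]<.05)
    print("tray",cv2.minAreaRect((w[ye][:,:2]*1000).astype(np.float32)),"floor z",np.percentile(w[ye][:,2],[10,50,95]))
E
python3 m.py
```

```text
top 3406 plane [-0.012   0.0005  0.0223] resid 0.0017325753218675796 rect ((0.832427978515625, -2.5913543701171875), (75.8609848022461, 211.7832489013672), 0.04414397105574608) yaw 70.73714076504112
brass 6 ((8.926508903503418, 4.480155944824219), 16.93230438232422) [ 0.0132 -0.0041  0.0224]
red 0.003 232 [ 0.4249 -0.2707  0.0079] ((432.2360534667969, -274.87725830078125), (26.160480499267578, 76.85791015625), 78.18364715576172)
red 0.08 182 [ 0.4179 -0.2786  0.0967] ((427.3856506347656, -281.2191467285156), (16.47775650024414, 70.97958374023438), 79.59892272949219)
handle top 107 [ 0.4509 -0.2849  0.1435] ((450.9705505371094, -285.4838562011719), (16.16936683654785, 25.097726821899414), 79.7779541015625)
tray ((451.4132995605469, 138.5821533203125), (145.01341247558594, 122.69567108154297), 2.5311336517333984) floor z [0.0018 0.0045 0.0219]
side 3087 plane [0.0066 0.0021 0.0215] resid 0.0020413432066977385 rect ((-1.3971710205078125, -3.47979736328125), (78.02015686035156, 213.0544891357422), 0.039402857422828674) yaw 70.43032086789609
brass 281 ((-6.259003639221191, 39.997840881347656), 69.53657531738281) [0.0009 0.0063 0.0214]
red 0.003 396 [ 0.4228 -0.2887  0.0079] ((431.1239318847656, -283.5415344238281), (43.884559631347656, 76.754150390625), 78.26656341552734)
red 0.08 295 [ 0.4267 -0.2867  0.0931] ((428.7795104980469, -283.1966857910156), (21.099699020385742, 70.94474792480469), 76.50392150878906)
handle top 109 [ 0.4512 -0.2916  0.1412] ((451.66717529296875, -289.21826171875), (16.69430923461914, 23.618698120117188), 80.80558013916016)
tray ((446.36181640625, 134.60328674316406), (136.13658142089844, 126.51499938964844), 0.8643397688865662) floor z [0.0008 0.003  0.0216]
```

```bash
cat >> h.py <<'E'
from scipy.spatial.transform import Rotation as Ro
np.set_printoptions(precision=4,suppress=True)
def chain(wps):
    """wps: [(xyz, yaw of tool x in deg or None)] -> print tx,ty,tz,roll for each call"""
    s=robot.sense(); p=np.array(s["tcp_pos"]); R=Ro.from_rotvec(s["ee_rot"]).as_matrix()
    print("t",s["t"],"p",p,"yaw",np.rad2deg(np.arctan2(R[1,0],R[0,0])),"F",s["contact_force"],"w",s["width"])
    for t,yaw in wps:
        d=R.T@(np.array(t)-p)/.25; y0=np.rad2deg(np.arctan2(R[1,0],R[0,0])); roll=0
        if yaw is not None: roll=-((yaw-y0+180)%360-180)/180
        print("tx %.3f ty %.3f tz %.3f roll %.3f"%(*d,roll)); p=np.array(t); R=R@Ro.from_rotvec([0,0,roll*np.pi]).as_matrix()
E
python3 -c "
from h import *
chain([((.36,.38,.40),100),((.45,.12,.40),45),((.46,-.1,.40),-11),((.451,-.287,.40),-11)])"
```

```text
t 1.2 p [0.2119 0.588  0.4047] yaw 160.18740628394838 F [ 0.6923  0.0317 -0.4023] w 0.08558036213451266
tx -0.840 ty -0.582 tz 0.019 roll 0.334
tx -1.087 ty 0.174 tz -0.000 roll 0.306
tx -0.594 ty 0.651 tz -0.000 roll 0.311
tx 0.107 ty 0.741 tz -0.000 roll -0.000
```

Call:
drive_tool(
  targets=[
    {"tx": -0.1,"ty": -0.06,"tz": 0,"roll": 0.034},
    {"tx": -0.2,"ty": -0.13,"tz": 0,"roll": 0.07},
    {"tx": -0.3,"ty": -0.2,"tz": 0,"roll": 0.12},
    {"tx": -0.4,"ty": -0.27,"tz": 0,"roll": 0.16},
    {"tx": -0.5,"ty": -0.34,"tz": 0,"roll": 0.2},
    {"tx": -0.6,"ty": -0.41,"tz": 0,"roll": 0.24},
    {"tx": -0.7,"ty": -0.48,"tz": 0,"roll": 0.28},
    {"tx": -0.8,"ty": -0.55,"tz": 0,"roll": 0.31},
    {"tx": -0.84,"ty": -0.58,"tz": 0,"roll": 0.33},
    {"tx": -0.84,"ty": -0.58,"tz": 0,"roll": 0.33},
  ],
)

```text
t: 2.2
tcp_pos: [0.361, 0.3792, 0.4048]
ee_rot: [2.006, 2.417, 0.0]
contact_force: [-0.1, -0.4, 0.1]
width: 0.0851
gripper_force: 0.0
```

Call:
drive_tool(
  targets=[
    {"tx": -0.1,"ty": 0.02,"tz": 0,"roll": 0.034},
    {"tx": -0.22,"ty": 0.04,"tz": 0,"roll": 0.07},
    {"tx": -0.34,"ty": 0.06,"tz": 0,"roll": 0.11},
    {"tx": -0.46,"ty": 0.08,"tz": 0,"roll": 0.15},
    {"tx": -0.58,"ty": 0.1,"tz": 0,"roll": 0.19},
    {"tx": -0.7,"ty": 0.12,"tz": 0,"roll": 0.23},
    {"tx": -0.82,"ty": 0.14,"tz": 0,"roll": 0.26},
    {"tx": -0.94,"ty": 0.16,"tz": 0,"roll": 0.29},
    {"tx": -1,"ty": 0.17,"tz": 0,"roll": 0.31},
    {"tx": -1,"ty": 0.17,"tz": 0,"roll": 0.31},
  ],
)

```text
t: 3.2
tcp_pos: [0.4493, 0.1422, 0.4048]
ee_rot: [2.903, 1.201, 0.001]
contact_force: [0.5, 0.7, -0.3]
width: 0.0851
gripper_force: 0.0
```

Call:
drive_tool(
  targets=[
    {"tx": -0.06,"ty": 0.07,"tz": 0,"roll": 0.034},
    {"tx": -0.13,"ty": 0.14,"tz": 0,"roll": 0.07},
    {"tx": -0.2,"ty": 0.21,"tz": 0,"roll": 0.11},
    {"tx": -0.27,"ty": 0.29,"tz": 0,"roll": 0.15},
    {"tx": -0.34,"ty": 0.37,"tz": 0,"roll": 0.19},
    {"tx": -0.41,"ty": 0.45,"tz": 0,"roll": 0.23},
    {"tx": -0.48,"ty": 0.53,"tz": 0,"roll": 0.26},
    {"tx": -0.55,"ty": 0.6,"tz": 0,"roll": 0.29},
    {"tx": -0.59,"ty": 0.65,"tz": 0,"roll": 0.31},
    {"tx": -0.59,"ty": 0.65,"tz": 0,"roll": 0.31},
  ],
)

```text
t: 4.2
tcp_pos: [0.4599, -0.0766, 0.4048]
ee_rot: [-3.128, 0.295, -0.001]
contact_force: [0.3, 1.1, 0.3]
width: 0.0853
gripper_force: 0.0
```

```bash
python3 -c "
from h import *
chain([((.451,-.287,.34),-11),((.451,-.287,.283),-11)])"
```

```text
t 4.2 p [ 0.4599 -0.0766  0.4048] yaw -10.780829536626266 F [0.2675 1.0925 0.3469] w 0.08526828413188633
tx 0.122 ty 0.833 tz 0.259 roll 0.001
tx -0.000 ty 0.000 tz 0.228 roll -0.000
```

Call:
drive_tool(
  targets=[
    {"tx": 0.02,"ty": 0.1,"tz": 0.02},
    {"tx": 0.04,"ty": 0.22,"tz": 0.05},
    {"tx": 0.06,"ty": 0.36,"tz": 0.08},
    {"tx": 0.08,"ty": 0.5,"tz": 0.12},
    {"tx": 0.1,"ty": 0.64,"tz": 0.17},
    {"tx": 0.12,"ty": 0.76,"tz": 0.21},
    {"tx": 0.12,"ty": 0.83,"tz": 0.25},
    {"tx": 0.12,"ty": 0.83,"tz": 0.32},
    {"tx": 0.12,"ty": 0.83,"tz": 0.4},
    {"tx": 0.12,"ty": 0.83,"tz": 0.485},
  ],
)

```text
validation failed for argument at $.ta...
```

Call:
drive_tool(
  targets=[
    {"tz": 0},
    {"tz": 0},
    {"tz": 0},
    {"tz": 0},
    {"tz": 0},
    {"tz": 0},
    {"tz": 0},
    {"tz": 0},
    {"tz": 0},
    {"tz": 0},
  ],
  hand=5,
)

```text
validation failed for argument at $.ta...
```

Call:
drive_tool(
  targets=[
    {"tx": 0.02,"ty": 0.1,"tz": 0.02,"roll": 0},
    {"tx": 0.04,"ty": 0.22,"tz": 0.05,"roll": 0},
    {"tx": 0.06,"ty": 0.36,"tz": 0.08,"roll": 0},
    {"tx": 0.08,"ty": 0.5,"tz": 0.12,"roll": 0},
    {"tx": 0.1,"ty": 0.64,"tz": 0.17,"roll": 0},
    {"tx": 0.12,"ty": 0.76,"tz": 0.21,"roll": 0},
    {"tx": 0.12,"ty": 0.83,"tz": 0.25,"roll": 0},
    {"tx": 0.12,"ty": 0.83,"tz": 0.32,"roll": 0},
    {"tx": 0.12,"ty": 0.83,"tz": 0.4,"roll": 0},
    {"tx": 0.12,"ty": 0.83,"tz": 0.485,"roll": 0},
  ],
)

```text
t: 5.2
tcp_pos: [0.4509, -0.2846, 0.2829]
ee_rot: [-3.128, 0.289, -0.001]
contact_force: [1.2, 0.4, -0.4]
width: 0.0854
gripper_force: 0.0
```

Call:
drive_tool(
  targets=[
    {"tx": 0,"ty": 0,"tz": 0,"roll": 0},
    {"tx": 0,"ty": 0,"tz": 0,"roll": 0},
    {"tx": 0,"ty": 0,"tz": 0,"roll": 0},
    {"tx": 0,"ty": 0,"tz": 0,"roll": 0},
    {"tx": 0,"ty": 0,"tz": 0,"roll": 0},
    {"tx": 0,"ty": 0,"tz": 0,"roll": 0},
    {"tx": 0,"ty": 0,"tz": 0,"roll": 0},
    {"tx": 0,"ty": 0,"tz": 0,"roll": 0},
    {"tx": 0,"ty": 0,"tz": 0,"roll": 0},
    {"tx": 0,"ty": 0,"tz": 0,"roll": 0},
  ],
  hand=5,
)

```text
t: 6.2
tcp_pos: [0.4503, -0.2862, 0.2845]
ee_rot: [3.127, -0.296, 0.003]
contact_force: [0.6, -1.0, 6.1]
width: 0.0155
gripper_force: 59.8
```

```bash
python3 -c "
from h import *
chain([((.4503,-.2862,.325),-11),((.475,-.205,.325),70.5)])"
```

```text
t 6.2 p [ 0.4503 -0.2862  0.2845] yaw -10.820689830653533 F [ 0.5623 -1.0422  6.138 ] w 0.01546088465730633
tx 0.000 ty 0.000 tz -0.162 roll 0.001
tx 0.035 ty -0.338 tz -0.000 roll -0.453
```

Call:
drive_tool(
  targets=[
    {"tx": 0,"ty": 0,"tz": -0.03,"roll": 0},
    {"tx": 0,"ty": 0,"tz": -0.08,"roll": 0},
    {"tx": 0,"ty": 0,"tz": -0.13,"roll": 0},
    {"tx": 0,"ty": -0.02,"tz": -0.16,"roll": -0.03},
    {"tx": 0.01,"ty": -0.06,"tz": -0.16,"roll": -0.07},
    {"tx": 0.02,"ty": -0.1,"tz": -0.16,"roll": -0.11},
    {"tx": 0.02,"ty": -0.14,"tz": -0.16,"roll": -0.15},
    {"tx": 0.03,"ty": -0.18,"tz": -0.16,"roll": -0.19},
    {"tx": 0.03,"ty": -0.22,"tz": -0.16,"roll": -0.22},
    {"tx": 0.03,"ty": -0.24,"tz": -0.16,"roll": -0.24},
  ],
)

```text
t: 7.2
tcp_pos: [0.4686, -0.2277, 0.3244]
ee_rot: [3.015, 0.882, 0.001]
contact_force: [-0.9, 0.2, -3.0]
width: 0.0151
gripper_force: 58.7
```

```bash
python3 -c "
from h import *
chain([((.475,-.205,.325),70.5)])"
```

```text
t 7.2 p [ 0.4686 -0.2277  0.3244] yaw 32.62047757655892 F [-0.8716  0.1734 -2.9665] w 0.015058261858492987
tx 0.070 ty -0.063 tz -0.002 roll -0.210
```

Call:
drive_tool(
  targets=[
    {"tx": 0.01,"ty": -0.01,"tz": 0,"roll": -0.03},
    {"tx": 0.02,"ty": -0.02,"tz": 0,"roll": -0.07},
    {"tx": 0.04,"ty": -0.03,"tz": 0,"roll": -0.11},
    {"tx": 0.05,"ty": -0.05,"tz": 0,"roll": -0.15},
    {"tx": 0.06,"ty": -0.06,"tz": 0,"roll": -0.18},
    {"tx": 0.07,"ty": -0.06,"tz": 0,"roll": -0.2},
    {"tx": 0.07,"ty": -0.06,"tz": 0,"roll": -0.21},
    {"tx": 0.07,"ty": -0.06,"tz": 0,"roll": -0.21},
    {"tx": 0.07,"ty": -0.06,"tz": 0,"roll": -0.21},
    {"tx": 0.07,"ty": -0.06,"tz": 0,"roll": -0.21},
  ],
)

```text
t: 8.2
tcp_pos: [0.4752, -0.2063, 0.3238]
ee_rot: [2.571, 1.805, 0.0]
contact_force: [-0.5, 0.6, -3.7]
width: 0.0149
gripper_force: 58.7
```

```bash
cat > m2.py <<'E'
from h import *
import sys
tag=sys.argv[1]; chain([]); s=robot.sense(); tcp=s["tcp_pos"]
a=np.deg2rad(70.5); ex=np.array([np.cos(a),np.sin(a),0]); ey=np.array([-ex[1],ex[0],0]); ez=np.array([0,0,1.])
B=np.stack([ex,ey,ez],1)
for c in ("top","side"):
    p=imaging.snapshot(c); save(p,c+tag+".png"); w=cloud(p); np.save(c+tag+".npy",w)
    hsv=cv2.cvtColor(p["pixels"],cv2.COLOR_RGB2HSV)
    # rows: rack-parallel coords relative to the TCP xy
    q=(w-np.array([tcp[0],tcp[1],0]))@B
    red=((hsv[...,0]<8)|(hsv[...,0]>172))&(hsv[...,1]>130)&(abs(q[...,0])<.13)&(abs(q[...,1])<.06)
    t=q[red]; print(c,"red n",len(t),"x",np.percentile(t[:,0],[1,99]),"y",np.percentile(t[:,1],[1,50,99]),"z",np.percentile(t[:,2],[1,50,99]))
    top=t[t[:,2]>np.percentile(t[:,2],99)-.02]; print(" toppart rect",cv2.minAreaRect((top[:,:2]*1000).astype(np.float32)), "z",np.median(top[:,2]))
    # slope of the upper arm top in x
    for n in("handle","pin_tip","knockout"):
        print(n,[(round(d["confidence"],2),(toW(p,d["xyz"])-np.array([tcp[0],tcp[1],0]))@B*1000) for d in imaging.tip_of(p,n)[:1]])
E
python3 m2.py 1; python3 -c "
import cv2
cv2.imwrite('pics/s1c.png',cv2.resize(cv2.imread('pics/side1.png')[150:400,200:420],None,fx=2.4,fy=2.4))"
```

```text
t 8.2 p [ 0.4752 -0.2063  0.3238] yaw 70.13760120825111 F [-0.4847  0.6437 -3.7144] w 0.014946158978710168
top red n 5 x [0.0052 0.0108] y [0.0151 0.0174 0.0185] z [0.0462 0.0464 0.05  ]
 toppart rect ((8.380447387695312, 17.28748893737793), (1.962074637413025, 6.244630336761475), 64.31880950927734) z 0.04644884232933666
handle [(0.72, array([111.5836,   4.6625,   0.1234]))]
pin_tip [(0.53, array([  3.5426,  -3.1214, 160.9118]))]
knockout [(0.58, array([ 3.2043,  1.4391, 44.9657]))]
side red n 700 x [-0.0631  0.0449] y [-0.0214 -0.0035  0.0179] z [-0.0009  0.0732  0.1364]
 toppart rect ((-29.421768188476562, -1.6788911819458008), (15.836978912353516, 67.37165069580078), 89.94474792480469) z 0.13377443032868375
handle [(0.89, array([  0.6259,  -0.3472, 157.5081]))]
pin_tip [(0.9, array([-3.6738, -3.8653, 75.866 ]))]
knockout [(0.88, array([ 3.5286,  4.1963, 35.6707]))]
```

View pics/s1c.png

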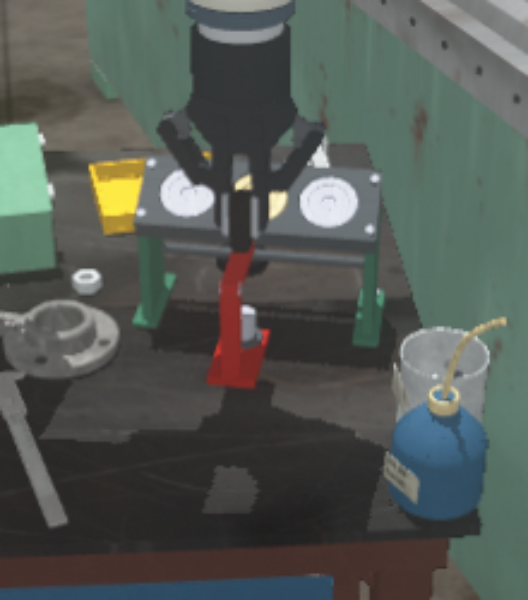

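```bash
cat >> h.py <<'E'
def rk(x,z,y=0):
    """TCP for the handle middle at rack x,y,z (mm)"""
    a=np.deg2rad(70.5); return (.510+(x*np.cos(a)-y*np.sin(a))/1e3, -.1015+(x*np.sin(a)+y*np.cos(a))/1e3, .1635+z/1e3)
E
python3 -c "
from h import *
chain([(rk(-75,121+22),70.5),(rk(1.5,121+66),70.5),(rk(1.5,121+79),None),(rk(-4,195.5),None),(rk(-19.4,195.8),None),(rk(-34.5,193.7),None),(rk(-49,189),None)])"
```

```text
t 8.6 p [ 0.4753 -0.2063  0.3234] yaw 70.18114497783085 F [ 0.5998  0.0251 -3.4133] w 0.01569452292054091
tx 0.142 ty -0.010 tz 0.068 roll -0.002
tx 0.306 ty -0.000 tz -0.176 roll -0.000
tx -0.000 ty -0.000 tz -0.052 roll 0.000
tx -0.022 ty 0.000 tz 0.018 roll 0.000
tx -0.062 ty -0.000 tz -0.001 roll 0.000
tx -0.060 ty 0.000 tz 0.008 roll 0.000
tx -0.058 ty 0.000 tz 0.019 roll 0.000
```

Call:
drive_tool(
  targets=[
    {"tx": 0.02,"ty": 0,"tz": 0.01,"roll": 0},
    {"tx": 0.05,"ty": -0.005,"tz": 0.03,"roll": 0},
    {"tx": 0.1,"ty": -0.01,"tz": 0.05,"roll": 0},
    {"tx": 0.142,"ty": -0.01,"tz": 0.066,"roll": -0.002},
    {"tx": 0.142,"ty": -0.01,"tz": 0.066,"roll": -0.002},
    {"tx": 0.18,"ty": -0.01,"tz": 0.044,"roll": -0.002},
    {"tx": 0.24,"ty": -0.01,"tz": 0.01,"roll": -0.002},
    {"tx": 0.3,"ty": -0.01,"tz": -0.025,"roll": -0.002},
    {"tx": 0.32,"ty": -0.01,"tz": -0.036,"roll": -0.002},
    {"tx": 0.32,"ty": -0.01,"tz": -0.036,"roll": -0.002},
  ],
)

```text
t: 9.6
tcp_pos: [0.5006, -0.1293, 0.3334]
ee_rot: [2.562, 1.815, 0.002]
contact_force: [-0.5, 0.7, -3.7]
width: 0.015
gripper_force: 58.7
```

```bash
python3 -c "
from h import *
p=imaging.snapshot('side');save(p,'side2.png')
chain([(rk(1.5,121+66),70.5),(rk(1.5,121+79),None)])
cv2.imwrite('pics/s2c.png',cv2.resize(cv2.imread('pics/side2.png')[180:330,240:380],None,fx=4,fy=4))"
```

```text
t 9.65 p [ 0.5003 -0.1297  0.3329] yaw 70.62184360246582 F [ 0.2722  0.2373 -4.3044] w 0.01572640239890448
tx 0.125 ty -0.001 tz -0.070 roll 0.001
tx -0.000 ty 0.000 tz -0.052 roll 0.000
```

View pics/s2c.png

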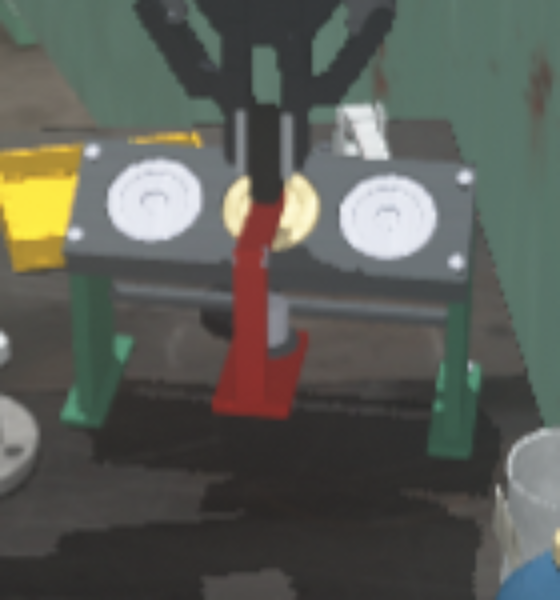

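Call:
drive_tool(
  targets=[
    {"tx": 0.02,"ty": 0,"tz": -0.012,"roll": 0},
    {"tx": 0.05,"ty": 0,"tz": -0.03,"roll": 0},
    {"tx": 0.08,"ty": 0,"tz": -0.046,"roll": 0},
    {"tx": 0.11,"ty": 0,"tz": -0.062,"roll": 0},
    {"tx": 0.125,"ty": 0,"tz": -0.07,"roll": 0},
    {"tx": 0.125,"ty": 0,"tz": -0.07,"roll": 0},
    {"tx": 0.125,"ty": 0,"tz": -0.08,"roll": 0},
    {"tx": 0.125,"ty": 0,"tz": -0.09,"roll": 0},
    {"tx": 0.125,"ty": 0,"tz": -0.1,"roll": 0},
    {"tx": 0.125,"ty": 0,"tz": -0.1,"roll": 0},
  ],
)

```text
t: 10.65
tcp_pos: [0.5105, -0.101, 0.3578]
ee_rot: [2.565, 1.814, 0.001]
contact_force: [0.5, 0.4, -3.1]
width: 0.0155
gripper_force: 58.8
```

Call:
drive_tool(
  targets=[
    {"tx": 0,"ty": 0,"tz": -0.006,"roll": 0},
    {"tx": 0,"ty": 0,"tz": -0.012,"roll": 0},
    {"tx": 0,"ty": 0,"tz": -0.018,"roll": 0},
    {"tx": 0,"ty": 0,"tz": -0.022,"roll": 0},
    {"tx": 0,"ty": 0,"tz": -0.022,"roll": 0},
    {"tx": -0.005,"ty": 0,"tz": -0.019,"roll": 0},
    {"tx": -0.01,"ty": 0,"tz": -0.016,"roll": 0},
    {"tx": -0.015,"ty": 0,"tz": -0.012,"roll": 0},
    {"tx": -0.021,"ty": 0,"tz": -0.008,"roll": 0},
    {"tx": -0.021,"ty": 0,"tz": -0.008,"roll": 0},
  ],
)

```text
t: 11.65
tcp_pos: [0.5088, -0.1055, 0.3593]
ee_rot: [-2.565, -1.813, -0.001]
contact_force: [3.0, 5.4, -5.1]
width: 0.0156
gripper_force: 58.6
```

```bash
python3 -c "
from h import *
chain([(rk(-4,195.5),None),(rk(-19.4,195.8),None),(rk(-34.5,193.7),None),(rk(-49,189),None)])"
```

```text
t 11.65 p [ 0.5088 -0.1055  0.3593] yaw 70.5198003447863 F [ 3.0499  5.4125 -5.1184] w 0.01564338718931753
tx 0.001 ty -0.001 tz 0.001 roll 0.000
tx -0.062 ty -0.000 tz -0.001 roll 0.000
tx -0.060 ty -0.000 tz 0.008 roll 0.000
tx -0.058 ty -0.000 tz 0.019 roll 0.000
```

Call:
drive_tool(
  targets=[
    {"tx": -0.007,"ty": 0,"tz": -0.001,"roll": 0},
    {"tx": -0.014,"ty": 0,"tz": -0.002,"roll": 0},
    {"tx": -0.021,"ty": 0,"tz": -0.003,"roll": 0},
    {"tx": -0.028,"ty": 0,"tz": -0.003,"roll": 0},
    {"tx": -0.035,"ty": 0,"tz": -0.003,"roll": 0},
    {"tx": -0.042,"ty": 0,"tz": -0.003,"roll": 0},
    {"tx": -0.049,"ty": 0,"tz": -0.002,"roll": 0},
    {"tx": -0.056,"ty": 0,"tz": -0.002,"roll": 0},
    {"tx": -0.062,"ty": 0,"tz": -0.001,"roll": 0},
    {"tx": -0.062,"ty": 0,"tz": -0.001,"roll": 0},
  ],
)

```text
t: 12.65
tcp_pos: [0.5035, -0.1204, 0.3598]
ee_rot: [-2.565, -1.814, -0.0]
contact_force: [1.1, 4.4, -2.2]
width: 0.0155
gripper_force: 58.7
```

Call:
drive_tool(
  targets=[
    {"tx": -0.007,"ty": 0,"tz": 0,"roll": 0},
    {"tx": -0.014,"ty": 0,"tz": 0.001,"roll": 0},
    {"tx": -0.021,"ty": 0,"tz": 0.002,"roll": 0},
    {"tx": -0.028,"ty": 0,"tz": 0.003,"roll": 0},
    {"tx": -0.035,"ty": 0,"tz": 0.004,"roll": 0},
    {"tx": -0.042,"ty": 0,"tz": 0.005,"roll": 0},
    {"tx": -0.049,"ty": 0,"tz": 0.006,"roll": 0},
    {"tx": -0.056,"ty": 0,"tz": 0.007,"roll": 0},
    {"tx": -0.06,"ty": 0,"tz": 0.008,"roll": 0},
    {"tx": -0.06,"ty": 0,"tz": 0.008,"roll": 0},
  ],
)

```text
t: 13.65
tcp_pos: [0.4986, -0.1345, 0.3579]
ee_rot: [2.565, 1.814, 0.0]
contact_force: [1.9, 4.9, -2.1]
width: 0.0148
gripper_force: 59.3
```

```bash
python3 -c "
from h import *
p=imaging.snapshot('side');save(p,'side3.png')
chain([(rk(-49,189),70.5)])
cv2.imwrite('pics/s3c.png',cv2.resize(cv2.imread('pics/side3.png')[180:330,240:380],None,fx=4,fy=4))"
```

```text
t 13.7 p [ 0.4986 -0.1344  0.3579] yaw 70.54206211040551 F [ 1.8788  4.4702 -2.4268] w 0.015536979516364523
tx -0.057 ty -0.001 tz 0.022 roll 0.000
```

View pics/s3c.png

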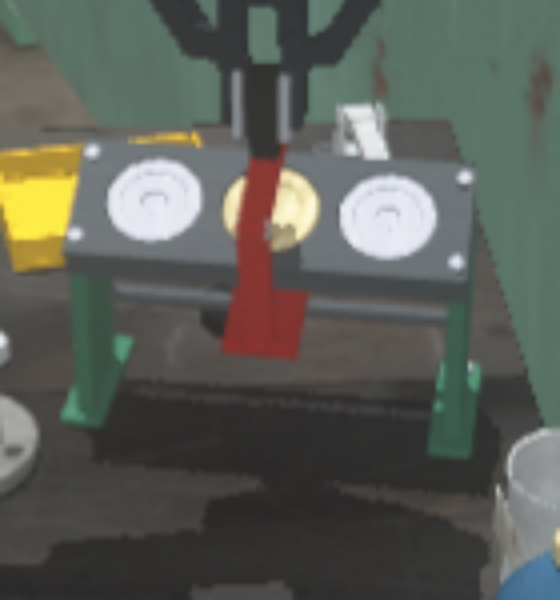

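Call:
drive_tool(
  targets=[
    {"tx": -0.007,"ty": 0,"tz": 0.002,"roll": 0},
    {"tx": -0.014,"ty": 0,"tz": 0.004,"roll": 0},
    {"tx": -0.021,"ty": 0,"tz": 0.006,"roll": 0},
    {"tx": -0.028,"ty": 0,"tz": 0.009,"roll": 0},
    {"tx": -0.035,"ty": 0,"tz": 0.012,"roll": 0},
    {"tx": -0.042,"ty": 0,"tz": 0.015,"roll": 0},
    {"tx": -0.049,"ty": 0,"tz": 0.018,"roll": 0},
    {"tx": -0.056,"ty": 0,"tz": 0.021,"roll": 0},
    {"tx": -0.058,"ty": 0,"tz": 0.022,"roll": 0},
    {"tx": -0.058,"ty": 0,"tz": 0.022,"roll": 0},
  ],
)

```text
t: 14.7
tcp_pos: [0.4938, -0.1482, 0.3523]
ee_rot: [2.565, 1.814, 0.0]
contact_force: [1.7, 4.0, 3.1]
width: 0.0152
gripper_force: 60.3
```

```bash
cat > m3.py <<'E'
from h import *
import sys
chain([])
a=np.deg2rad(70.5); ex=np.array([np.cos(a),np.sin(a),0]); ey=np.array([-ex[1],ex[0],0]); B=np.stack([ex,ey,[0,0,1.]],1)
p=imaging.snapshot('side'); save(p,sys.argv[1]+'.png'); w=(cloud(p)-np.array([.5109,-.1033,0]))@B
hsv=cv2.cvtColor(p["pixels"],cv2.COLOR_RGB2HSV)
red=((hsv[...,0]<8)|(hsv[...,0]>172))&(hsv[...,1]>130)&(abs(w[...,0])<.15)&(abs(w[...,1])<.05)&(w[...,2]>.02)
q=w[red]; n=[0,0,0]
# region y-narrow = back + upper arm: outline in x,z
b=q[abs(q[:,1]-np.median(q[:,1]))<.01]
print("n",len(q),"x",np.percentile(q[:,0],[1,99]),"z",np.percentile(q[:,2],[1,99]))
i=np.argsort(b[:,2]); 
for k in np.array_split(i,10): print((b[k].mean(0)*1000).round(1),len(k))
E
python3 m3.py side4
```

```text
t 14.7 p [ 0.4938 -0.1482  0.3523] yaw 70.53749442651213 F [1.7142 4.0175 3.1005] w 0.015247731593782043
n 520 x [-0.0845 -0.0108] z [0.059  0.1629]
[-42.1  -5.7  63.5] 41
[-36.3  -6.   72.1] 41
[-37.   -4.3  79.2] 41
[-60.9  -1.7  93.8] 41
[-68.6  -2.7 110.2] 41
[-77.4  -1.6 126.8] 41
[-79.8  -1.  142.6] 41
[-67.6  -2.9 149.4] 40
[-56.5  -1.2 154.8] 40
[-44.6  -2.7 160.9] 40
```

Call:
drive_tool(
  targets=[
    {"tx": -0.007,"ty": 0,"tz": 0.003,"roll": 0},
    {"tx": -0.014,"ty": 0,"tz": 0.006,"roll": 0},
    {"tx": -0.02,"ty": -0.002,"tz": 0.009,"roll": 0},
    {"tx": -0.02,"ty": -0.004,"tz": 0.009,"roll": 0},
    {"tx": -0.014,"ty": -0.004,"tz": 0.006,"roll": 0},
    {"tx": -0.01,"ty": -0.004,"tz": 0.003,"roll": 0},
    {"tx": -0.014,"ty": -0.004,"tz": -0.004,"roll": 0},
    {"tx": -0.018,"ty": -0.004,"tz": -0.011,"roll": 0},
    {"tx": -0.022,"ty": -0.004,"tz": -0.018,"roll": 0},
    {"tx": -0.022,"ty": -0.004,"tz": -0.018,"roll": 0},
  ],
)

```text
t: 15.75
tcp_pos: [0.4909, -0.1532, 0.3569]
ee_rot: [2.565, 1.814, -0.0]
contact_force: [0.7, -0.2, -4.4]
width: 0.015
gripper_force: 59.6
```

```bash
python3 m3.py side5
```

```text
t 15.75 p [ 0.4909 -0.1532  0.3569] yaw 70.54330846894709 F [ 0.7458 -0.2222 -4.3666] w 0.014997285888452382
n 486 x [-0.087  -0.0157] z [0.0643 0.1682]
[-42.4  -4.6  68.9] 39
[-35.2  -5.4  77.4] 39
[-49.8  -1.9  86.6] 38
[-64.   -1.3 102.2] 38
[-72.9  -0.9 118.3] 38
[-81.4  -1.2 133.9] 38
[-80.9  -0.2 147.2] 38
[-70.8  -0.6 153.4] 38
[-59.9  -1.4 159.2] 38
[-48.7  -0.9 165.4] 38
```

Call:
drive_tool(
  targets=[
    {"tx": -0.002,"ty": 0,"tz": -0.003,"roll": 0},
    {"tx": -0.004,"ty": 0,"tz": -0.007,"roll": 0},
    {"tx": -0.006,"ty": 0,"tz": -0.01,"roll": 0},
    {"tx": -0.008,"ty": 0,"tz": -0.014,"roll": 0},
    {"tx": -0.01,"ty": 0,"tz": -0.017,"roll": 0},
    {"tx": -0.012,"ty": 0,"tz": -0.021,"roll": 0},
    {"tx": -0.014,"ty": 0,"tz": -0.024,"roll": 0},
    {"tx": -0.016,"ty": 0,"tz": -0.028,"roll": 0},
    {"tx": -0.016,"ty": 0,"tz": -0.028,"roll": 0},
    {"tx": -0.016,"ty": 0,"tz": -0.028,"roll": 0},
  ],
)

```text
t: 16.8
tcp_pos: [0.4898, -0.1569, 0.364]
ee_rot: [2.564, 1.814, 0.001]
contact_force: [-0.1, -1.1, -4.0]
width: 0.0152
gripper_force: 59.4
```

```bash
cat >> m3.py <<'E'
c,s=np.cos(np.pi/6),.5; X=w[...,0]*c+(w[...,2]-.11)*s; Z=-w[...,0]*s+(w[...,2]-.11)*c
br=(hsv[...,0]>14)&(hsv[...,0]<32)&(hsv[...,1]>60)&(hsv[...,2]>90)&(abs(X)<.04)&(abs(w[...,1])<.035)&(abs(Z-.03)<.02)
pl=(abs(X)<.03)&(abs(abs(w[...,1])-.045)<.05)&~br&(abs(Z-.023)<.007)&(hsv[...,2]<120)
print("brass n",br.sum(),"x,y",X[br].mean()*1000,w[...,1][br].mean()*1000,"Z",np.percentile(Z[br]*1000,[10,50,90]),"plate Z",np.median(Z[pl])*1000,pl.sum())
E
python3 m3.py side6
```

```text
t 16.8 p [ 0.4898 -0.1569  0.364 ] yaw 70.54519588977718 F [-0.0744 -1.0549 -3.9997] w 0.015233944210345275
n 472 x [-0.0906 -0.0242] z [0.0713 0.1748]
[-46.3  -4.9  75.5] 38
[-41.8  -5.4  84.5] 38
[-60.9  -1.1  96. ] 38
[-69.3  -1.1 111.7] 38
[-76.9  -1.8 127.2] 38
[-86.8  -0.9 144.3] 37
[-82.8  -0.4 155.8] 37
[-72.1  -1.6 161.2] 37
[-62.3  -1.  167. ] 37
[-52.2  -1.7 172.7] 37
brass n 87 x,y -3.903713606373275 -5.472690117356982 Z [22.4048 26.6755 29.5858] plate Z 20.923772083946062 152
```

```bash
python3 -c "
import cv2
cv2.imwrite('pics/s6c.png',cv2.resize(cv2.imread('pics/side6.png')[180:330,240:380],None,fx=4,fy=4))"
```

```text
(no output)
```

View pics/s6c.png

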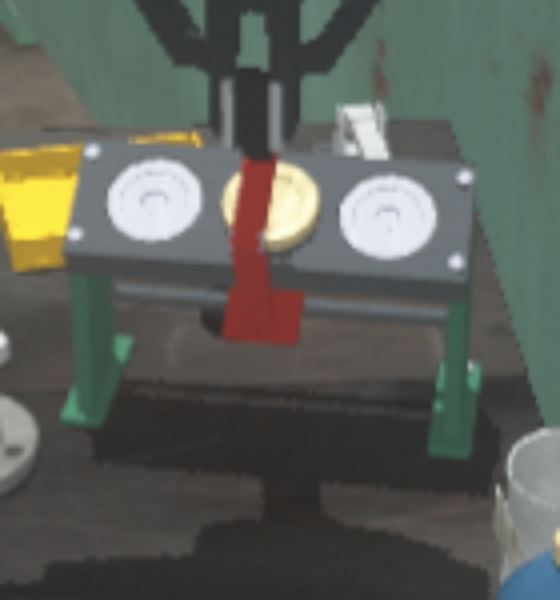

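Call:
drive_tool(
  targets=[
    {"tx": -0.002,"ty": 0,"tz": -0.003,"roll": 0},
    {"tx": -0.003,"ty": 0,"tz": -0.005,"roll": 0},
    {"tx": -0.004,"ty": 0,"tz": -0.007,"roll": 0},
    {"tx": -0.005,"ty": 0,"tz": -0.009,"roll": 0},
    {"tx": -0.006,"ty": 0,"tz": -0.01,"roll": 0},
    {"tx": -0.007,"ty": 0,"tz": -0.012,"roll": 0},
    {"tx": -0.008,"ty": 0,"tz": -0.014,"roll": 0},
    {"tx": -0.008,"ty": 0,"tz": -0.014,"roll": 0},
    {"tx": -0.008,"ty": 0,"tz": -0.014,"roll": 0},
    {"tx": -0.008,"ty": 0,"tz": -0.014,"roll": 0},
  ],
)

```text
t: 17.85
tcp_pos: [0.4889, -0.1584, 0.3668]
ee_rot: [-2.564, -1.814, 0.0]
contact_force: [3.9, 3.0, -13.9]
width: 0.0152
gripper_force: 58.8
```

```bash
python3 m3.py side7|tail -5
```

```text
[-84.5   0.1 158. ] 38
[-74.4  -0.8 164.1] 38
[-63.6  -0.7 169.9] 38
[-53.3   0.  175.4] 38
brass n 96 x,y -4.072116441051207 -4.493174715960158 Z [26.0221 29.7369 32.216 ] plate Z 21.20183013007426 170
```

Call:
drive_tool(
  targets=[
    {"tx": -0.001,"ty": 0,"tz": -0.002,"roll": 0},
    {"tx": -0.002,"ty": 0,"tz": -0.003,"roll": 0},
    {"tx": -0.0025,"ty": 0,"tz": -0.0045,"roll": 0},
    {"tx": -0.0025,"ty": 0,"tz": -0.0045,"roll": 0},
    {"tx": -0.0025,"ty": 0,"tz": -0.0045,"roll": 0},
    {"tx": -0.0025,"ty": 0,"tz": -0.0045,"roll": 0},
    {"tx": -0.0025,"ty": 0,"tz": -0.0045,"roll": 0},
    {"tx": -0.0025,"ty": 0,"tz": -0.0045,"roll": 0},
    {"tx": -0.0025,"ty": 0,"tz": -0.0045,"roll": 0},
    {"tx": -0.0025,"ty": 0,"tz": -0.0045,"roll": 0},
  ],
)

```text
t: 18.9
tcp_pos: [0.4886, -0.1586, 0.3669]
ee_rot: [-2.563, -1.813, -0.0]
contact_force: [6.1, 6.3, -24.5]
width: 0.015
gripper_force: 59.3
```

```bash
python3 m3.py side8|tail -5
```

```text
[-84.7   0.1 158.2] 37
[-74.2  -0.3 164.1] 37
[-63.5  -0.8 169.4] 37
[-53.9  -0.  175. ] 37
brass n 95 x,y -4.672831131689673 -4.371388501421387 Z [26.283  30.4401 33.346 ] plate Z 21.181216598735627 159
```

Call:
drive_tool(
  targets=[
    {"tx": 0.004,"ty": 0,"tz": 0.006,"roll": 0},
    {"tx": 0.01,"ty": 0,"tz": 0.016,"roll": 0},
    {"tx": 0.016,"ty": 0,"tz": 0.028,"roll": 0},
    {"tx": 0.023,"ty": 0,"tz": 0.04,"roll": 0},
    {"tx": 0.03,"ty": 0,"tz": 0.052,"roll": 0},
    {"tx": 0.037,"ty": 0,"tz": 0.064,"roll": 0},
    {"tx": 0.044,"ty": 0,"tz": 0.076,"roll": 0},
    {"tx": 0.051,"ty": 0,"tz": 0.088,"roll": 0},
    {"tx": 0.057,"ty": 0,"tz": 0.1,"roll": 0},
    {"tx": 0.057,"ty": 0,"tz": 0.1,"roll": 0},
  ],
)

```text
t: 19.95
tcp_pos: [0.4934, -0.1455, 0.3428]
ee_rot: [-2.564, -1.814, 0.001]
contact_force: [-0.1, -0.4, -4.0]
width: 0.0153
gripper_force: 62.4
```

```bash
python3 m3.py side9|tail -8
```

```text
[-51.5  -0.9  82. ] 40
[-61.4  -1.   98.9] 40
[-70.9  -0.4 115.8] 40
[-74.2   0.8 131.6] 40
[-63.2  -0.1 138.6] 40
[-51.8  -0.8 144.6] 40
[-40.5  -0.7 150.8] 39
brass n 123 x,y -6.84197265194609 -4.560303589622459 Z [25.6881 28.5708 31.3374] plate Z 21.20993453214319 231
```

Call:
drive_tool(
  targets=[
    {"tx": -0.025,"ty": 0,"tz": 0.0145,"roll": 0},
    {"tx": -0.06,"ty": 0,"tz": 0.0345,"roll": 0},
    {"tx": -0.1,"ty": 0,"tz": 0.058,"roll": 0},
    {"tx": -0.14,"ty": 0,"tz": 0.081,"roll": 0},
    {"tx": -0.18,"ty": 0,"tz": 0.104,"roll": 0},
    {"tx": -0.21,"ty": 0,"tz": 0.12,"roll": 0},
    {"tx": -0.28,"ty": 0,"tz": 0.12,"roll": 0},
    {"tx": -0.36,"ty": 0,"tz": 0.12,"roll": 0},
    {"tx": -0.42,"ty": 0,"tz": 0.12,"roll": 0},
    {"tx": -0.44,"ty": 0,"tz": 0.12,"roll": 0},
  ],
)

```text
t: 21.0
tcp_pos: [0.4564, -0.2509, 0.3132]
ee_rot: [2.566, 1.812, -0.0]
contact_force: [-0.1, -0.0, -3.5]
width: 0.015
gripper_force: 62.4
```

```bash
sed -i 's/abs(w\[...,0\])<.15/abs(w[...,0]+.09)<.2/; s/(w\[...,2\]>.02)/(w[...,2]>.001)/' m3.py; python3 m3.py side10; python3 -c "
import cv2
cv2.imwrite('pics/s10c.png',cv2.resize(cv2.imread('pics/side10.png')[180:360,220:380],None,fx=3.2,fy=3.2))"
```

```text
t 21.0 p [ 0.4564 -0.2509  0.3132] yaw 70.46627290191026 F [-0.0673 -0.0151 -3.4829] w 0.014957955912049
n 651 x [-0.1906 -0.0878] z [0.0198 0.1241]
[-145.7   -5.3   25.7] 46
[-134.4   -6.7   33.7] 46
[-128.    -5.4   39.6] 46
[-142.4   -3.8   47.7] 46
[-172.6   -2.    68.4] 46
[-184.3   -1.    88.9] 46
[-185.3   -0.3  103.6] 46
[-173.7   -0.6  110.1] 46
[-162.1   -1.1  115.7] 46
[-151.7   -1.2  121.7] 46
brass n 52 x,y -0.39467544530648674 -5.680218886291453 Z [26.8509 29.3753 31.9044] plate Z 21.160415663951014 317
```

View pics/s10c.png

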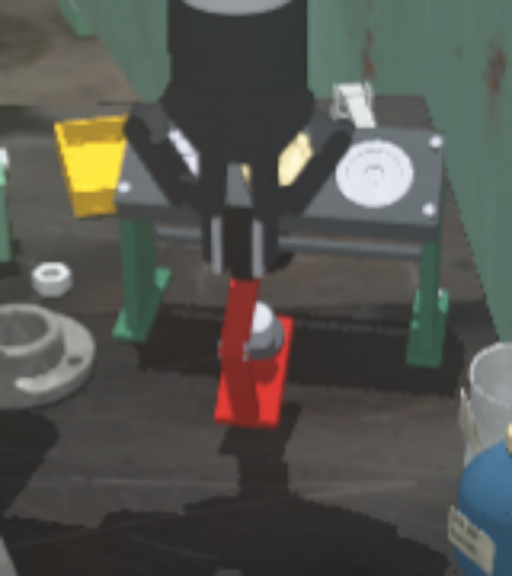

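Call:
drive_tool(
  targets=[
    {"tx": 0,"ty": 0,"tz": 0.01,"roll": 0},
    {"tx": 0,"ty": 0,"tz": 0.025,"roll": 0},
    {"tx": 0,"ty": 0,"tz": 0.04,"roll": 0},
    {"tx": 0,"ty": 0,"tz": 0.055,"roll": 0},
    {"tx": 0,"ty": 0,"tz": 0.065,"roll": 0},
    {"tx": 0,"ty": 0,"tz": 0.072,"roll": 0},
    {"tx": 0,"ty": 0,"tz": 0.077,"roll": 0},
    {"tx": 0,"ty": 0,"tz": 0.08,"roll": 0},
    {"tx": 0,"ty": 0,"tz": 0.08,"roll": 0},
    {"tx": 0,"ty": 0,"tz": 0.08,"roll": 0},
  ],
)

```text
t: 22.05
tcp_pos: [0.4574, -0.2497, 0.2959]
ee_rot: [2.563, 1.814, 0.001]
contact_force: [-7.0, 2.9, 26.8]
width: 0.0157
gripper_force: 67.1
```

Call:
drive_tool(
  targets=[
    {"tx": 0.015,"ty": 0,"tz": -0.004,"roll": 0},
    {"tx": 0.03,"ty": 0,"tz": -0.005,"roll": 0},
    {"tx": 0.045,"ty": 0,"tz": -0.005,"roll": 0},
    {"tx": 0.06,"ty": 0,"tz": -0.004,"roll": 0},
    {"tx": 0.075,"ty": 0,"tz": -0.003,"roll": 0},
    {"tx": 0.09,"ty": 0,"tz": -0.002,"roll": 0},
    {"tx": 0.105,"ty": 0,"tz": 0,"roll": 0},
    {"tx": 0.12,"ty": 0,"tz": 0.002,"roll": 0},
    {"tx": 0.139,"ty": 0,"tz": 0.005,"roll": 0},
    {"tx": 0.139,"ty": 0,"tz": 0.005,"roll": 0},
  ],
)

```text
t: 23.05
tcp_pos: [0.4691, -0.2167, 0.2938]
ee_rot: [2.563, 1.814, 0.001]
contact_force: [-4.3, 1.4, 16.2]
width: 0.0152
gripper_force: 67.0
```

```bash
python3 m3.py side11
```

```text
t 23.05 p [ 0.4691 -0.2167  0.2938] yaw 70.58273408756244 F [-4.2532  1.388  16.1602] w 0.015220333584057477
n 672 x [-0.1681 -0.0782] z [0.0025 0.105 ]
[-138.6   -6.5    7.9] 50
[-124.1   -6.    14.1] 49
[-136.7   -2.8   21.5] 49
[-152.2   -1.5   38.6] 49
[-158.6   -1.3   56.3] 49
[-162.3   -1.1   72.8] 49
[-164.4   -0.6   88.7] 49
[-153.5   -0.9   95.6] 49
[-139.2   -1.5   99.2] 49
[-125.6   -1.2  103.3] 49
brass n 49 x,y -5.370553182428163 -2.122417487089629 Z [25.6853 28.6863 30.7524] plate Z 20.90574336933144 255
```

Call:
drive_tool(
  targets=[
    {"tx": 0.015,"ty": 0,"tz": 0.003,"roll": 0},
    {"tx": 0.03,"ty": 0,"tz": 0.006,"roll": 0},
    {"tx": 0.045,"ty": 0,"tz": 0.01,"roll": 0},
    {"tx": 0.06,"ty": 0,"tz": 0.015,"roll": 0},
    {"tx": 0.075,"ty": 0,"tz": 0.02,"roll": 0},
    {"tx": 0.09,"ty": 0,"tz": 0.025,"roll": 0},
    {"tx": 0.105,"ty": 0,"tz": 0.031,"roll": 0},
    {"tx": 0.12,"ty": 0,"tz": 0.037,"roll": 0},
    {"tx": 0.133,"ty": 0,"tz": 0.044,"roll": 0},
    {"tx": 0.133,"ty": 0,"tz": 0.044,"roll": 0},
  ],
)

```text
t: 24.1
tcp_pos: [0.4803, -0.1849, 0.2829]
ee_rot: [2.564, 1.814, 0.003]
contact_force: [-3.0, 5.6, 18.9]
width: 0.0151
gripper_force: 69.2
```

```bash
python3 m3.py side12
```

```text
t 24.1 p [ 0.4803 -0.1849  0.2829] yaw 70.54433104532897 F [-2.9971  5.5752 18.8717] w 0.015102553490311026
n 642 x [-0.1471 -0.0749] z [0.0017 0.0976]
[-131.6   -5.2    5.6] 49
[-132.5   -4.1   11.1] 49
[-141.7   -0.5   23.4] 49
[-143.2   -0.3   38.1] 49
[-144.    -0.3   53. ] 49
[-143.9   -0.6   67.5] 49
[-143.1   -0.5   81.3] 48
[-121.7   -2.6   92.7] 48
[-118.3    0.1   95.6] 48
[-121.    -1.    96.9] 48
brass n 56 x,y -4.787468464986742 -0.9315645628015918 Z [26.124  29.1821 32.1516] plate Z 21.198555208817673 263
```

Call:
drive_tool(
  targets=[
    {"tx": 0,"ty": 0,"tz": -0.004,"roll": 0},
    {"tx": 0,"ty": 0,"tz": -0.004,"roll": 0},
    {"tx": 0,"ty": 0,"tz": -0.004,"roll": 0},
    {"tx": 0,"ty": 0,"tz": -0.004,"roll": 0},
    {"tx": 0,"ty": 0,"tz": -0.004,"roll": 0},
    {"tx": 0,"ty": 0,"tz": -0.04,"roll": 0},
    {"tx": 0,"ty": 0,"tz": -0.1,"roll": 0},
    {"tx": 0,"ty": 0,"tz": -0.2,"roll": 0},
    {"tx": 0,"ty": 0,"tz": -0.3,"roll": 0},
    {"tx": 0,"ty": 0,"tz": -0.36,"roll": 0},
  ],
  hand=66,
)

```text
t: 25.15
tcp_pos: [0.4798, -0.1855, 0.3735]
ee_rot: [2.563, 1.813, 0.002]
contact_force: [0.1, -0.2, 0.3]
width: 0.0658
gripper_force: 0.0
```

```bash
cat > m4.py <<'E'
from h import *
import sys
chain([])
a=np.deg2rad(70.5); ex=np.array([np.cos(a),np.sin(a),0]); ey=np.array([-ex[1],ex[0],0]); B=np.stack([ex,ey,[0,0,1.]],1)
c,s=np.cos(np.pi/6),.5
for cam in ("top","side"):
    p=imaging.snapshot(cam); save(p,cam+sys.argv[1]+'.png'); W=cloud(p); w=(W-np.array([.5107,-.1011,0] if cam=="top" else [.5109,-.1033,0]))@B
    hsv=cv2.cvtColor(p["pixels"],cv2.COLOR_RGB2HSV); X=w[...,0]*c+(w[...,2]-.11)*s; Z=-w[...,0]*s+(w[...,2]-.11)*c
    br=(abs(X)<.04)&(abs(w[...,1])<.04)&(Z>.0265)&(Z<.04)
    if br.sum()>20: print(cam,br.sum(),"disc rect plate xy",cv2.minAreaRect((np.stack([X[br],w[...,1][br]],1)*1000).astype(np.float32))[:2],"Z",np.percentile(Z[br]*1000,[10,50,90]), "world",W[br].mean(0))
    for n in ("disc_brass","knockout"):
        print(n,[(round(d["confidence"],2),toW(p,d["xyz"])) for d in imaging.tip_of(p,n)[:1]])
E
python3 m4.py 13; python3 -c "
import cv2
cv2.imwrite('pics/s13c.png',cv2.resize(cv2.imread('pics/side13.png')[160:340,220:380],None,fx=3.2,fy=3.2))"
```

```text
t 25.15 p [ 0.4798 -0.1855  0.3735] yaw 70.54373941645315 F [ 0.0968 -0.2479  0.2877] w 0.06578541499676846
top 252 disc rect plate xy ((11.210421562194824, -0.29976844787597656), (49.51054382324219, 28.41950798034668)) Z [28.3874 30.2001 31.8063] world [ 0.5081 -0.1065  0.1413]
disc_brass [(0.8, array([ 0.5096, -0.1105,  0.1293]))]
knockout [(0.7, array([ 0.4817, -0.1765,  0.0026]))]
side 339 disc rect plate xy ((2.522052764892578, -2.277271270751953), (51.45753860473633, 65.9930419921875)) Z [27.1969 29.0544 31.1794] world [ 0.5062 -0.1189  0.1342]
disc_brass [(0.93, array([ 0.5067, -0.1117,  0.1319]))]
knockout [(0.89, array([ 0.4793, -0.1775, -0.0063]))]
```

View pics/s13c.png

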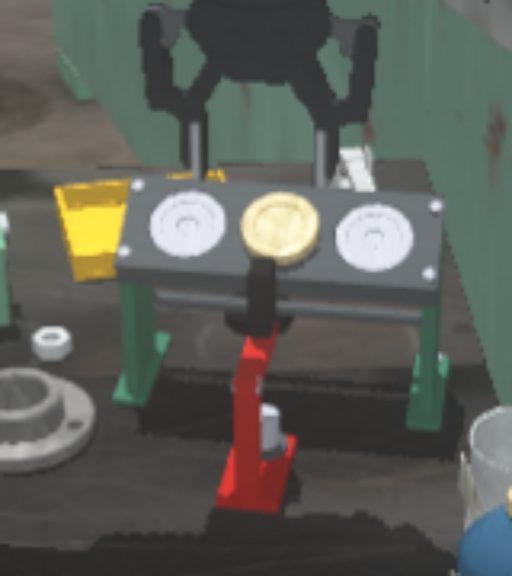

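```bash
cat > m5.py <<'E'
from h import *
print(robot.tip_extent)
a=np.deg2rad(70.5); ex=np.array([np.cos(a),np.sin(a),0]); ey=np.array([-ex[1],ex[0],0]); B=np.stack([ex,ey,[0,0,1.]],1)
s=robot.sense(); tcp=s["tcp_pos"]
p=imaging.snapshot("side"); w=(cloud(p)-np.array([tcp[0],tcp[1],tcp[2]]))@B
for sg in (1,-1):
    m=(abs(w[...,0])<.022)&(sg*w[...,1]>.025)&(sg*w[...,1]<.06)&(w[...,2]>-.185)&(w[...,2]<-.1)
    q=w[m]*1000; zb=np.percentile(q[:,2],[0,2,5,20]); t=q[q[:,2]<zb[1]+15]
    print(sg,len(q),"zmin",zb,"tip x",np.percentile(t[:,0],[5,50,95]),"y",np.percentile(t[:,1],[5,50,95]))
E
python3 m5.py
```

```text
0.1734
1 352 zmin [-167.689  -163.9719 -160.6297 -147.6413] tip x [-12.7075  -8.5472   8.0034] y [31.4441 34.8345 43.8648]
-1 331 zmin [-165.3946 -162.1441 -158.0247 -144.8986] tip x [-12.0626  -8.6179  -4.9664] y [-46.997  -40.9057 -35.6792]
```

```bash
python3 -c "
from h import *
chain([((.5028,-.1218,.3735),70.5),((.5028,-.1218,.3028),70.5)])"
```

```text
t 25.5 p [ 0.4791 -0.1852  0.3701] yaw 70.5489026482074 F [ 0.0121 -0.2322 -0.4092] w 0.06546769444299393
tx 0.271 ty 0.005 tz -0.014 roll 0.000
tx -0.000 ty 0.001 tz 0.283 roll 0.000
```

Call:
drive_tool(
  targets=[
    {"tx": 0.04,"ty": 0,"tz": 0,"roll": 0},
    {"tx": 0.1,"ty": 0,"tz": 0,"roll": 0},
    {"tx": 0.17,"ty": 0,"tz": 0,"roll": 0},
    {"tx": 0.24,"ty": 0.005,"tz": 0,"roll": 0},
    {"tx": 0.27,"ty": 0.005,"tz": 0.04,"roll": 0},
    {"tx": 0.27,"ty": 0.005,"tz": 0.08,"roll": 0},
    {"tx": 0.27,"ty": 0.005,"tz": 0.13,"roll": 0},
    {"tx": 0.27,"ty": 0.005,"tz": 0.18,"roll": 0},
    {"tx": 0.27,"ty": 0.005,"tz": 0.2,"roll": 0},
    {"tx": 0.27,"ty": 0.005,"tz": 0.2,"roll": 0},
  ],
  hand=60,
)

```text
t: 26.5
tcp_pos: [0.5026, -0.1225, 0.3198]
ee_rot: [-2.564, -1.812, 0.002]
contact_force: [0.1, -0.3, -0.0]
width: 0.0602
gripper_force: 0.0
```

```bash
python3 -c "
from h import *
chain([((.5028,-.1218,.3028),70.5)])"; python3 m4.py 14
```

```text
t 26.5 p [ 0.5026 -0.1225  0.3198] yaw 70.50660869768632 F [ 0.1103 -0.2902 -0.0477] w 0.0602115200266224
tx 0.003 ty -0.000 tz 0.068 roll 0.000
t 26.5 p [ 0.5026 -0.1225  0.3198] yaw 70.50660869768632 F [ 0.1103 -0.2902 -0.0477] w 0.0602115200266224
disc_brass [(0.68, array([ 0.4824, -0.1785,  0.0376]))]
knockout [(0.54, array([ 0.4808, -0.1778,  0.0048]))]
side 341 disc rect plate xy ((-0.8406524658203125, 1.3746757507324219), (54.31107711791992, 49.916099548339844)) Z [26.9238 28.8185 31.5022] world [ 0.5059 -0.1183  0.1345]
disc_brass [(0.63, array([ 0.5074, -0.1143,  0.1327]))]
knockout [(0.67, array([ 0.4817, -0.1751, -0.0051]))]
```

Call:
drive_tool(
  targets=[
    {"tx": 0.003,"ty": 0,"tz": 0.015,"roll": 0},
    {"tx": 0.003,"ty": 0,"tz": 0.03,"roll": 0},
    {"tx": 0.003,"ty": 0,"tz": 0.042,"roll": 0},
    {"tx": 0.003,"ty": 0,"tz": 0.05,"roll": 0},
    {"tx": 0.003,"ty": 0,"tz": 0.056,"roll": 0},
    {"tx": 0.003,"ty": 0,"tz": 0.062,"roll": 0},
    {"tx": 0.003,"ty": 0,"tz": 0.066,"roll": 0},
    {"tx": 0.003,"ty": 0,"tz": 0.068,"roll": 0},
    {"tx": 0.003,"ty": 0,"tz": 0.068,"roll": 0},
    {"tx": 0.003,"ty": 0,"tz": 0.068,"roll": 0},
  ],
)

```text
t: 27.8
tcp_pos: [0.5034, -0.1214, 0.3041]
ee_rot: [2.565, 1.814, 0.0]
contact_force: [1.0, 0.3, 0.4]
width: 0.0599
gripper_force: 0.0
```

```bash
python3 -c "
from h import *
chain([((.5028,-.1218,.3028),70.5)])
p=imaging.snapshot('side');save(p,'side15.png')
cv2.imwrite('pics/s15c.png',cv2.resize(p['pixels'][190:270,250:370,::-1],None,fx=5,fy=5,interpolation=cv2.INTER_CUBIC))"
```

```text
t 27.8 p [ 0.5034 -0.1214  0.3041] yaw 70.54572324137605 F [1.0078 0.3414 0.4056] w 0.05985368398792622
tx -0.002 ty -0.002 tz 0.005 roll 0.000
```

View pics/s15c.png

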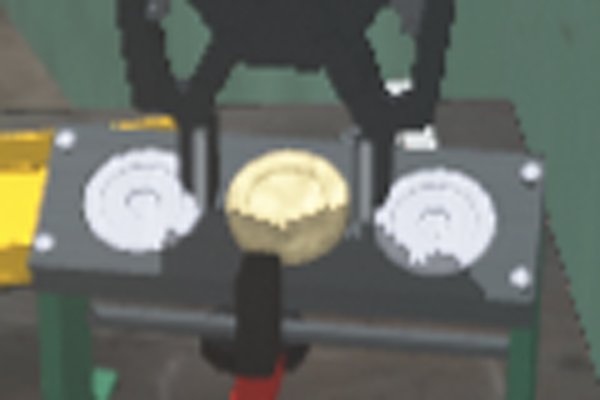

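Call:
drive_tool(
  targets=[
    {"tx": 0,"ty": 0.005,"tz": 0.003,"roll": 0},
    {"tx": 0,"ty": 0.005,"tz": 0.003,"roll": 0},
    {"tx": 0,"ty": 0.005,"tz": 0.003,"roll": 0},
    {"tx": 0,"ty": 0.005,"tz": 0.003,"roll": 0},
    {"tx": 0,"ty": 0.005,"tz": 0.003,"roll": 0},
    {"tx": 0,"ty": 0.005,"tz": 0.003,"roll": 0},
    {"tx": 0,"ty": 0.005,"tz": 0.003,"roll": 0},
    {"tx": 0,"ty": 0.005,"tz": 0.003,"roll": 0},
    {"tx": 0,"ty": 0.005,"tz": 0.003,"roll": 0},
    {"tx": 0,"ty": 0.005,"tz": 0.003,"roll": 0},
  ],
  hand=40,
)

```text
t: 28.85
tcp_pos: [0.5042, -0.121, 0.3035]
ee_rot: [-2.563, -1.812, 0.0]
contact_force: [-3.7, 7.0, 7.1]
width: 0.0458
gripper_force: 60.3
```

```bash
cat > m6.py <<'E'
from h import *
import sys
chain([])
a=np.deg2rad(70.5); ex=np.array([np.cos(a),np.sin(a),0]); ey=np.array([-ex[1],ex[0],0]); B=np.stack([ex,ey,[0,0,1.]],1)
p=imaging.snapshot("side"); save(p,sys.argv[1]+".png"); w=(cloud(p)-np.array([.5109,-.1033,0]))@B*1000; hsv=cv2.cvtColor(p["pixels"],cv2.COLOR_RGB2HSV)
br=(hsv[...,0]>14)&(hsv[...,0]<32)&(hsv[...,1]>50)&(hsv[...,2]>60)&(abs(w[...,0]+10)<45)&(abs(w[...,1])<45)&(w[...,2]>105)&(w[...,2]<200)
q=w[br]; print(len(q),"min",q.min(0),"max",q.max(0),"mean",q.mean(0))
top=q
for i in range(5):
    c=top.mean(0); n=np.linalg.svd(top-c)[2][2]; n*=np.sign(n[2]); r=(q-c)@n; top=q[(abs(r)<2.0)]
print("normal",n,"tilt from vertical",np.rad2deg(np.arccos(n[2])),"centre",c,len(top))
vu=np.argwhere(br); print("pix",vu.min(0),vu.max(0))
E
python3 m6.py side16; python3 - <<'E'
import cv2
im=cv2.imread('pics/side16.png'); cv2.imwrite('pics/s16c.png',cv2.resize(im[190:270,250:370],None,fx=5,fy=5,interpolation=cv2.INTER_CUBIC))
E
```

```text
t 28.85 p [ 0.5042 -0.121   0.3035] yaw 70.5239526941524 F [-3.7152  7.0341  7.1419] w 0.045803211126445774
311 min [-38.4709 -24.9211 116.4603] max [ 15.8623  43.6854 180.3481] mean [-17.1182  -0.6102 132.7499]
normal [-0.4551 -0.1205  0.8822] tilt from vertical 28.086977057782548 centre [-16.6057  -3.3688 132.1028] 159
pix [213 284] [242 318]
```

View pics/s16c.png

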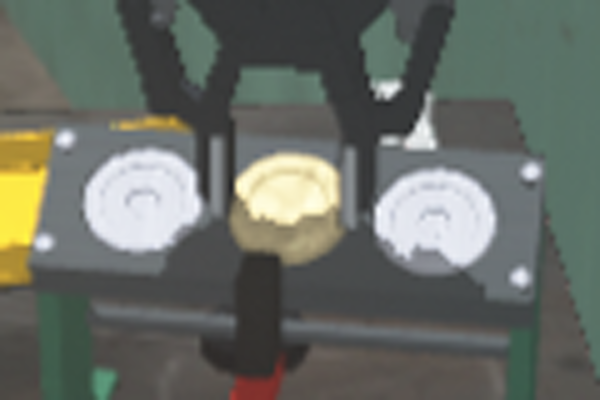

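```bash
python3 - <<'E'
from h import *
p=imaging.snapshot("side"); T=np.linalg.inv(np.array(p["T"]))
K=np.array([[p["fx"],0,p["cx"]],[0,p["fy"],p["cy"]],[0,0,1]])
def proj(P):
    c=(np.c_[P,np.ones(len(P))]@T.T)[:,:3]; c=c*[1,-1,-1]
    return cv2.projectPoints(c,np.zeros(3),np.zeros(3),K,np.array(p["dist_coeffs"]))[0][:,0]
a=np.deg2rad(70.5); ex=np.array([np.cos(a),np.sin(a),0]); ey=np.array([-ex[1],ex[0],0]); bias=np.array([.000,-.002,-.001])
for nm,tcp,hw in(("w60",[.5034,-.1214,.3041],.030),("w46",[.5042,-.121,.3035],.023)):
    for sg in(1,-1):
        for xo in(-.011,):
            P=[np.array(tcp)+bias+ex*xo+ey*sg*hw-np.array([0,0,D]) for D in(.158,.162,.166,.170,.174)]
            print(nm,sg,((proj(np.array(P))-[250,190])*5).round(0).tolist())
# disc model: pocket, 8 mm proud, top rim extremes
o=np.array([.510,-.1015,.11])+bias; n=np.array([0,0,.866])-.5*ex; u=.866*ex+np.array([0,0,.5])
pts=[o+n*.031+.0255*(np.cos(t)*u+np.sin(t)*ey) for t in np.deg2rad([0,90,180,270])]
print("disc top rim up,left,low,right",((proj(np.array(pts))-[250,190])*5).round(0).tolist())
im=p["pixels"]; g=im[190:250,285:325].astype(int).sum(2)
s=robot.sense(); print(s["tcp_pos"],s["width"])
w=(cloud(p)-np.array(s["tcp_pos"]))@np.stack([ex,ey,[0,0,1]],1)*1000
for sg in(1,-1):
    m=(w[...,0]>-25)&(w[...,0]<25)&(sg*w[...,1]>20)&(sg*w[...,1]<40)&(w[...,2]>-185)&(w[...,2]<-140)
    vu=np.argwhere(m)
    for v in range(225,240):
        k=vu[vu[:,0]==v]
        if len(k): print(sg,v,"cols",k[:,1].min(),k[:,1].max(),"xyz",np.median(w[v,k[:,1]],0).round(1))
E
```

```text
w60 1 [[204.0, 194.0], [204.0, 202.0], [204.0, 211.0], [204.0, 219.0], [204.0, 228.0]]
w60 -1 [[348.0, 205.0], [348.0, 213.0], [348.0, 222.0], [348.0, 230.0], [347.0, 239.0]]
w46 1 [[222.0, 196.0], [222.0, 204.0], [222.0, 213.0], [222.0, 221.0], [222.0, 230.0]]
w46 -1 [[333.0, 204.0], [333.0, 213.0], [333.0, 221.0], [332.0, 230.0], [332.0, 238.0]]
disc top rim up,left,low,right [[289.0, 149.0], [221.0, 196.0], [272.0, 253.0], [341.0, 205.0]]
[ 0.5042 -0.121   0.3035] 0.04634791618255955
1 225 cols 290 297 xyz [  -8.1   24.7 -152.2]
1 226 cols 289 297 xyz [  -7.4   25.7 -155. ]
1 227 cols 289 297 xyz [  -8.4   25.  -157.2]
1 228 cols 289 297 xyz [  -7.    25.1 -160.2]
1 229 cols 289 297 xyz [  -6.5   25.2 -162. ]
1 230 cols 289 297 xyz [  -8.9   25.6 -163.6]
1 231 cols 288 296 xyz [   3.7   30.6 -172.5]
1 232 cols 288 296 xyz [  -3.5   28.5 -170.5]
1 233 cols 288 296 xyz [  -5.7   28.6 -171.8]
1 234 cols 288 296 xyz [   1.7   30.4 -178.7]
1 235 cols 288 296 xyz [  -0.5   29.7 -179.5]
1 236 cols 288 295 xyz [  -3.    30.5 -181.4]
1 237 cols 287 296 xyz [  -5.6   29.7 -181.6]
1 238 cols 287 296 xyz [  -6.6   29.9 -183.9]
1 239 cols 287 295 xyz [ -10.8   32.4 -184. ]
-1 225 cols 318 326 xyz [  -7.4  -33.5 -147.8]
-1 226 cols 317 325 xyz [  -6.2  -32.1 -150.4]
-1 227 cols 317 326 xyz [  -6.7  -33.3 -152.5]
-1 228 cols 317 326 xyz [  -6.1  -33.3 -155.5]
-1 229 cols 317 326 xyz [  -8.4  -33.5 -156.4]
-1 230 cols 317 325 xyz [  -6.6  -31.9 -159.4]
-1 231 cols 316 326 xyz [  -6.4  -31.8 -162. ]
-1 232 cols 316 325 xyz [  -9.2  -31.7 -163.1]
-1 233 cols 316 325 xyz [  -0.4  -30.9 -170.6]
-1 234 cols 316 325 xyz [   3.1  -30.2 -174.7]
-1 235 cols 316 325 xyz [  -0.5  -30.7 -175. ]
-1 236 cols 315 325 xyz [   1.4  -28.9 -178.1]
-1 237 cols 316 325 xyz [  -1.5  -30.5 -179.1]
-1 238 cols 316 325 xyz [   0.2  -30.8 -182.5]
-1 239 cols 316 324 xyz [  -4.5  -30.  -182.2]
```

Call:
drive_tool(
  targets=[
    {"tx": 0,"ty": 0,"tz": 0,"roll": 0},
    {"tx": 0,"ty": 0,"tz": 0,"roll": 0},
    {"tx": 0,"ty": 0,"tz": 0,"roll": 0},
    {"tx": 0,"ty": 0,"tz": 0,"roll": 0},
    {"tx": -0.004,"ty": 0,"tz": 0.004,"roll": 0},
    {"tx": -0.008,"ty": 0,"tz": 0.008,"roll": 0},
    {"tx": -0.01,"ty": 0,"tz": 0.013,"roll": 0},
    {"tx": -0.01,"ty": 0,"tz": 0.018,"roll": 0},
    {"tx": -0.01,"ty": 0,"tz": 0.023,"roll": 0},
    {"tx": -0.01,"ty": 0,"tz": 0.023,"roll": 0},
  ],
  hand=60,
)

```text
t: 29.95
tcp_pos: [0.5037, -0.1242, 0.2973]
ee_rot: [-2.565, -1.814, 0.0]
contact_force: [-0.6, -0.1, 0.4]
width: 0.06
gripper_force: 0.0
```

```bash
python3 m6.py side17
```

```text
t 29.95 p [ 0.5037 -0.1242  0.2973] yaw 70.54560509461976 F [-0.5744 -0.0693  0.3734] w 0.06003306662170999
348 min [-38.2657 -26.2888 115.6519] max [ 17.9986  24.7542 147.7105] mean [-16.1524  -1.6514 132.685 ]
normal [-0.4728 -0.0103  0.8811] tilt from vertical 28.223907210137554 centre [-16.9891  -0.655  132.9272] 221
pix [220 295] [242 319]
```

Call:
drive_tool(
  targets=[
    {"tx": 0,"ty": 0,"tz": 0.003,"roll": 0},
    {"tx": 0,"ty": 0,"tz": 0.003,"roll": 0},
    {"tx": 0,"ty": 0,"tz": 0.003,"roll": 0},
    {"tx": 0,"ty": 0,"tz": 0.003,"roll": 0},
    {"tx": 0,"ty": 0,"tz": 0.003,"roll": 0},
    {"tx": 0,"ty": 0,"tz": 0.003,"roll": 0},
    {"tx": 0,"ty": 0,"tz": 0.003,"roll": 0},
    {"tx": 0,"ty": 0,"tz": 0.003,"roll": 0},
    {"tx": 0,"ty": 0,"tz": 0.003,"roll": 0},
    {"tx": 0,"ty": 0,"tz": 0.003,"roll": 0},
  ],
  hand=40,
)

```text
t: 31.0
tcp_pos: [0.5031, -0.1241, 0.2977]
ee_rot: [-2.564, -1.814, 0.002]
contact_force: [-8.6, 0.3, 15.9]
width: 0.0477
gripper_force: 62.1
```

Call:
drive_tool(
  targets=[
    {"tx": -0.001,"ty": 0,"tz": -0.004,"roll": 0},
    {"tx": -0.003,"ty": 0,"tz": -0.007,"roll": 0},
    {"tx": -0.005,"ty": 0,"tz": -0.01,"roll": 0},
    {"tx": -0.007,"ty": 0,"tz": -0.013,"roll": 0},
    {"tx": -0.009,"ty": 0,"tz": -0.016,"roll": 0},
    {"tx": -0.011,"ty": 0,"tz": -0.02,"roll": 0},
    {"tx": -0.013,"ty": 0,"tz": -0.024,"roll": 0},
    {"tx": -0.015,"ty": 0,"tz": -0.028,"roll": 0},
    {"tx": -0.017,"ty": 0,"tz": -0.032,"roll": 0},
    {"tx": -0.017,"ty": 0,"tz": -0.032,"roll": 0},
  ],
)

```text
t: 32.0
tcp_pos: [0.5024, -0.1284, 0.305]
ee_rot: [2.565, 1.814, 0.0]
contact_force: [-0.3, -0.5, -2.1]
width: 0.0472
gripper_force: 61.7
```

```bash
python3 m6.py side18
```

```text
t 32.0 p [ 0.5024 -0.1284  0.305 ] yaw 70.54267776143747 F [-0.2826 -0.4846 -2.0856] w 0.047192574229906685
348 min [-42.2026 -27.2404 123.2042] max [ 22.5404  44.2508 181.726 ] mean [-21.5631  -1.7329 139.9224]
normal [-0.4602 -0.0314  0.8873] tilt from vertical 27.4683977485987 centre [-21.5296  -1.3944 139.3936] 220
pix [214 283] [240 318]
```

```bash
python3 -c "
from h import *
chain([((.5024,-.1284,.36),70.5),((.449,.09,.36),90),((.449,.128,.26),90),((.449,.128,.195),90)])"
```

```text
t 32.05 p [ 0.5024 -0.1283  0.3049] yaw 70.54038231765894 F [-0.5035 -0.3237 -1.0913] w 0.04750878634810774
tx -0.000 ty 0.000 tz -0.220 roll 0.000
tx 0.752 ty -0.493 tz -0.000 roll -0.108
tx 0.152 ty -0.000 tz 0.400 roll -0.000
tx 0.000 ty -0.000 tz 0.260 roll -0.000
```

Call:
drive_tool(
  targets=[
    {"tx": -0.005,"ty": 0,"tz": -0.01,"roll": 0},
    {"tx": -0.005,"ty": 0,"tz": -0.03,"roll": 0},
    {"tx": -0.005,"ty": 0,"tz": -0.055,"roll": 0},
    {"tx": -0.005,"ty": 0,"tz": -0.085,"roll": 0},
    {"tx": -0.005,"ty": 0,"tz": -0.115,"roll": 0},
    {"tx": -0.005,"ty": 0,"tz": -0.145,"roll": 0},
    {"tx": -0.005,"ty": 0,"tz": -0.175,"roll": 0},
    {"tx": -0.002,"ty": 0,"tz": -0.2,"roll": 0},
    {"tx": 0,"ty": 0,"tz": -0.22,"roll": 0},
    {"tx": 0,"ty": 0,"tz": -0.22,"roll": 0},
  ],
)

```text
t: 33.05
tcp_pos: [0.5026, -0.1282, 0.3606]
ee_rot: [2.564, 1.814, 0.001]
contact_force: [-0.1, 0.1, -0.5]
width: 0.0474
gripper_force: 61.8
```

Call:
drive_tool(
  targets=[
    {"tx": 0.03,"ty": -0.02,"tz": 0,"roll": -0.005},
    {"tx": 0.09,"ty": -0.06,"tz": 0,"roll": -0.015},
    {"tx": 0.18,"ty": -0.12,"tz": 0,"roll": -0.025},
    {"tx": 0.28,"ty": -0.18,"tz": 0,"roll": -0.04},
    {"tx": 0.38,"ty": -0.25,"tz": 0,"roll": -0.055},
    {"tx": 0.48,"ty": -0.31,"tz": 0,"roll": -0.07},
    {"tx": 0.58,"ty": -0.38,"tz": 0,"roll": -0.085},
    {"tx": 0.67,"ty": -0.44,"tz": 0,"roll": -0.1},
    {"tx": 0.73,"ty": -0.48,"tz": 0,"roll": -0.108},
    {"tx": 0.75,"ty": -0.49,"tz": 0,"roll": -0.108},
  ],
)

```text
t: 34.05
tcp_pos: [0.4483, 0.091, 0.3594]
ee_rot: [-2.218, -2.224, 0.001]
contact_force: [0.1, -1.4, -1.7]
width: 0.0477
gripper_force: 61.8
```

```bash
python3 -c "
from h import *
chain([((.449,.128,.26),90),((.449,.128,.192),90)])"
```

```text
t 34.05 p [0.4483 0.091  0.3594] yaw 90.15408601471685 F [ 0.1271 -1.4009 -1.7217] w 0.047701828365388256
tx 0.148 ty 0.004 tz 0.398 roll 0.001
tx -0.000 ty 0.000 tz 0.272 roll 0.000
```

Still held (width 47.7). Descend.

Call:
drive_tool(
  targets=[
    {"tx": 0.03,"ty": 0,"tz": 0.03,"roll": 0},
    {"tx": 0.07,"ty": 0,"tz": 0.1,"roll": 0},
    {"tx": 0.11,"ty": 0,"tz": 0.18,"roll": 0},
    {"tx": 0.14,"ty": 0.004,"tz": 0.26,"roll": 0},
    {"tx": 0.148,"ty": 0.004,"tz": 0.34,"roll": 0},
    {"tx": 0.148,"ty": 0.004,"tz": 0.42,"roll": 0},
    {"tx": 0.148,"ty": 0.004,"tz": 0.5,"roll": 0},
    {"tx": 0.148,"ty": 0.004,"tz": 0.57,"roll": 0},
    {"tx": 0.148,"ty": 0.004,"tz": 0.62,"roll": 0},
    {"tx": 0.148,"ty": 0.004,"tz": 0.64,"roll": 0},
  ],
)

```text
t: 35.05
tcp_pos: [0.4499, 0.126, 0.1984]
ee_rot: [-2.222, -2.22, 0.003]
contact_force: [0.5, 1.2, -1.7]
width: 0.0473
gripper_force: 61.9
```

```bash
cat > m7.py <<'E'
from h import *
import sys
chain([((.449,.128,.187),90),((.449,.128,.175),90)])
for cam in("top","side"):
    p=imaging.snapshot(cam); save(p,cam+sys.argv[1]+".png"); w=cloud(p)*1000; hsv=cv2.cvtColor(p["pixels"],cv2.COLOR_RGB2HSV)
    br=(hsv[...,0]>14)&(hsv[...,0]<32)&(hsv[...,1]>40)&(hsv[...,1]<175)&(hsv[...,2]>60)&(abs(w[...,0]-449)<60)&(abs(w[...,1]-137)<50)&(w[...,2]<80)
    q=w[br]; print(cam,len(q))
    if len(q)>10: print(" mean",q.mean(0),"z pct",np.percentile(q[:,2],[5,50,95]),"y",np.percentile(q[:,1],[5,95]))
    print([(round(d["confidence"],2),toW(p,d["xyz"])) for d in imaging.tip_of(p,"disc_brass")[:2]])
E
python3 m7.py 19
```

```text
t 35.05 p [0.4499 0.126  0.1984] yaw 89.94080193215308 F [ 0.5155  1.1525 -1.7383] w 0.047322065822013024
tx 0.008 ty -0.004 tz 0.045 roll -0.000
tx 0.000 ty 0.000 tz 0.048 roll -0.000
top 72
 mean [447.4231 116.5971  33.6035] z pct [ 3.9159 27.7284 76.3941] y [112.7622 123.4884]
[(0.61, array([0.4557, 0.1399, 0.0288]))]
side 37
 mean [431.2569 133.8722  40.7733] z pct [ 4.3039 44.3318 57.7698] y [114.8454 155.6175]
[]
```

Call:
drive_tool(
  targets=[
    {"tx": 0,"ty": 0,"tz": 0.01,"roll": 0},
    {"tx": 0,"ty": 0,"tz": 0.02,"roll": 0},
    {"tx": 0,"ty": 0,"tz": 0.028,"roll": 0},
    {"tx": 0,"ty": 0,"tz": 0.035,"roll": 0},
    {"tx": 0,"ty": 0,"tz": 0.04,"roll": 0},
    {"tx": 0,"ty": 0,"tz": 0.045,"roll": 0},
    {"tx": 0,"ty": 0,"tz": 0.05,"roll": 0},
    {"tx": 0,"ty": 0,"tz": 0.055,"roll": 0},
    {"tx": 0,"ty": 0,"tz": 0.06,"roll": 0},
    {"tx": 0,"ty": 0,"tz": 0.065,"roll": 0},
  ],
)

```text
t: 36.25
tcp_pos: [0.4507, 0.127, 0.1842]
ee_rot: [-2.222, -2.22, -0.003]
contact_force: [-4.2, 9.5, 16.1]
width: 0.0473
gripper_force: 61.7
```

Call:
drive_tool(
  targets=[
    {"tx": 0,"ty": 0,"tz": 0.002,"roll": 0},
    {"tx": 0,"ty": 0,"tz": 0.004,"roll": 0},
    {"tx": 0,"ty": 0,"tz": 0.006,"roll": 0},
    {"tx": 0,"ty": 0,"tz": 0.008,"roll": 0},
    {"tx": 0,"ty": 0,"tz": 0.01,"roll": 0},
    {"tx": 0,"ty": 0,"tz": 0.012,"roll": 0},
    {"tx": 0,"ty": 0,"tz": 0.014,"roll": 0},
    {"tx": 0,"ty": 0,"tz": 0.016,"roll": 0},
    {"tx": 0,"ty": 0,"tz": 0.016,"roll": 0},
    {"tx": 0,"ty": 0,"tz": 0.016,"roll": 0},
  ],
)

```text
t: 37.25
tcp_pos: [0.4512, 0.1263, 0.1803]
ee_rot: [2.22, 2.221, 0.003]
contact_force: [2.2, -3.7, 9.5]
width: 0.0458
gripper_force: 62.1
```

```bash
python3 m7.py 20
```

```text
t 37.25 p [0.4512 0.1263 0.1803] yaw 90.02437611033682 F [ 2.2176 -3.6626  9.4852] w 0.04575541803756442
tx 0.007 ty -0.009 tz -0.027 roll 0.000
tx -0.000 ty -0.000 tz 0.048 roll 0.000
top 68
 mean [455.5829 115.9822  44.4864] z pct [ 4.0448 55.3456 77.068 ] y [112.6355 121.2154]
[]
side 32
 mean [419.9655 119.5966  42.8802] z pct [ 9.7862 49.6235 64.1266] y [111.1189 129.4184]
[(0.35, array([ 0.6296, -0.291 ,  0.0008]))]
```

Call:
drive_tool(
  targets=[
    {"tx": 0,"ty": 0,"tz": 0.002,"roll": 0},
    {"tx": 0,"ty": 0,"tz": 0.004,"roll": 0},
    {"tx": 0,"ty": 0,"tz": 0.006,"roll": 0},
    {"tx": 0,"ty": 0,"tz": 0.008,"roll": 0},
    {"tx": 0,"ty": 0,"tz": 0.01,"roll": 0},
    {"tx": 0,"ty": 0,"tz": 0.012,"roll": 0},
    {"tx": 0,"ty": 0,"tz": 0.014,"roll": 0},
    {"tx": 0,"ty": 0,"tz": 0.016,"roll": 0},
    {"tx": 0,"ty": 0,"tz": 0.016,"roll": 0},
    {"tx": 0,"ty": 0,"tz": 0.016,"roll": 0},
  ],
)

```text
t: 38.45
tcp_pos: [0.4506, 0.1263, 0.1759]
ee_rot: [2.221, 2.221, 0.001]
contact_force: [-0.5, -3.5, 8.4]
width: 0.04
gripper_force: 3.8
```

Call:
drive_tool(
  targets=[
    {"tx": 0,"ty": 0,"tz": 0,"roll": 0},
    {"tx": 0,"ty": 0,"tz": 0,"roll": 0},
    {"tx": 0,"ty": 0,"tz": 0,"roll": 0},
    {"tx": 0,"ty": 0,"tz": 0,"roll": 0},
    {"tx": 0,"ty": 0,"tz": -0.04,"roll": 0},
    {"tx": 0,"ty": 0,"tz": -0.12,"roll": 0},
    {"tx": 0,"ty": 0,"tz": -0.25,"roll": 0},
    {"tx": -0.1,"ty": 0,"tz": -0.4,"roll": 0},
    {"tx": -0.3,"ty": 0,"tz": -0.55,"roll": 0},
    {"tx": -0.5,"ty": 0,"tz": -0.6,"roll": 0},
  ],
  hand=62,
)

```text
t: 39.45
tcp_pos: [0.4507, 0.0135, 0.3247]
ee_rot: [2.217, 2.222, 0.005]
contact_force: [0.2, -0.4, -0.4]
width: 0.0614
gripper_force: 0.0
```

```bash
cat > m8.py <<'E'
from h import *
chain([])
for cam in("top","side"):
    p=imaging.snapshot(cam); save(p,cam+"21.png"); w=cloud(p)*1000; hsv=cv2.cvtColor(p["pixels"],cv2.COLOR_RGB2HSV)
    tr=(abs(w[...,0]-449)<60)&(abs(w[...,1]-137)<50)
    br=tr&(w[...,2]>10)&(w[...,2]<60)&(hsv[...,1]<190)
    q=w[br]; print(cam,len(q))
    if len(q)>20:
        c=q.mean(0); n=np.linalg.svd(q-c)[2][2]; print(" c",c,"tilt",np.rad2deg(np.arccos(abs(n[2]))),"z",np.percentile(q[:,2],[5,50,95]),cv2.minAreaRect(q[:,:2].astype(np.float32)))
    for n in("disc_brass","disc_steel_a","knockout","oil_can","bolt_tin"):
        print(n,[(round(d["confidence"],2),toW(p,d["xyz"])) for d in imaging.tip_of(p,n)[:3]])
E
python3 m8.py
```

```text
t 39.45 p [0.4507 0.0135 0.3247] yaw 90.1208431321671 F [ 0.1897 -0.3866 -0.3619] w 0.06142790137315893
top 0
disc_brass []
disc_steel_a [(0.88, array([ 0.5705, -0.1243,  0.1225])), (0.85, array([ 0.4545, -0.0856,  0.1239])), (0.67, array([ 0.512 , -0.0069,  0.0011]))]
knockout [(0.78, array([ 0.4818, -0.1787,  0.0031]))]
oil_can [(0.79, array([ 0.5991, -0.3807,  0.0036]))]
bolt_tin [(0.66, array([ 0.6246, -0.2894, -0.0014])), (0.6, array([ 0.5129, -0.1051,  0.1239])), (0.32, array([ 0.5655, -0.1245,  0.1219]))]
side 12
disc_brass [(0.22, array([ 0.6037, -0.3837,  0.0009]))]
disc_steel_a [(0.63, array([ 0.4558, -0.0813,  0.1219])), (0.62, array([ 0.5713, -0.1282,  0.1205])), (0.4, array([ 0.5118, -0.0114, -0.0024]))]
knockout [(0.65, array([ 0.477 , -0.1751, -0.0018]))]
oil_can [(0.94, array([ 0.5989, -0.3822,  0.0002])), (0.53, array([ 0.5148, -0.1007,  0.1111]))]
bolt_tin [(0.67, array([ 0.6293, -0.2887,  0.003 ]))]
```

Call:
drive_tool(
  targets=[
    {"tx": -0.05,"ty": 0,"tz": -0.06,"roll": 0},
    {"tx": -0.15,"ty": -0.03,"tz": -0.13,"roll": 0},
    {"tx": -0.27,"ty": -0.07,"tz": -0.2,"roll": 0},
    {"tx": -0.39,"ty": -0.11,"tz": -0.27,"roll": 0},
    {"tx": -0.51,"ty": -0.15,"tz": -0.32,"roll": 0},
    {"tx": -0.63,"ty": -0.18,"tz": -0.35,"roll": 0},
    {"tx": -0.75,"ty": -0.2,"tz": -0.35,"roll": 0},
    {"tx": -0.86,"ty": -0.2,"tz": -0.35,"roll": 0},
    {"tx": -0.9,"ty": -0.2,"tz": -0.35,"roll": 0},
    {"tx": -0.9,"ty": -0.2,"tz": -0.35,"roll": 0},
  ],
)

```text
t: 41.05
tcp_pos: [0.4003, -0.2116, 0.4086]
ee_rot: [-2.223, -2.219, 0.0]
contact_force: [1.3, 0.6, 0.1]
width: 0.0622
gripper_force: 0.0
```

```bash
python3 m8.py; python3 - <<'E'
import cv2,numpy as np
im=cv2.imread('pics/top21.png'); hsv=cv2.cvtColor(im,cv2.COLOR_BGR2HSV)
for v in range(242,316,4): print(v,' '.join('%3d/%3d'%(hsv[v,u,0],hsv[v,u,1]) for u in range(176,238,5)))
E
```

```text
t 41.05 p [ 0.4003 -0.2116  0.4086] yaw 89.90465167254403 F [1.3343 0.6253 0.0699] w 0.06220391081057467
top 395
 c [451.8841 165.2386  14.3821] tilt 0.6327674216171608 z [11.2679 14.4424 17.5438] ((451.6342468261719, 163.51724243164062), (46.553585052490234, 47.250762939453125), 89.56932067871094)
disc_brass [(0.97, array([0.4567, 0.1679, 0.0058]))]
disc_steel_a [(0.73, array([ 0.4535, -0.084 ,  0.1246])), (0.55, array([ 0.5696, -0.1276,  0.125 ]))]
knockout [(0.82, array([ 0.4826, -0.1772,  0.0046]))]
oil_can [(0.79, array([ 0.6027, -0.3786,  0.0035]))]
bolt_tin [(0.88, array([ 0.6268, -0.2858,  0.0023])), (0.46, array([ 0.6033, -0.3803,  0.001 ])), (0.39, array([0.4498, 0.1401, 0.0023]))]
side 18
disc_brass [(0.5, array([ 0.4838, -0.1878,  0.0402]))]
disc_steel_a [(0.63, array([ 0.57  , -0.1291,  0.1197])), (0.55, array([ 0.452 , -0.0847,  0.1202])), (0.5, array([ 0.5123, -0.0117, -0.004 ]))]
knockout [(0.94, array([ 0.4816, -0.1763, -0.0073]))]
oil_can [(0.65, array([ 0.6021, -0.3804,  0.0009]))]
bolt_tin [(0.65, array([ 0.6303, -0.2866,  0.0033])), (0.58, array([ 0.5142, -0.1027
[... 1365 characters left out ...]
/255  27/255  27/255  27/255  27/255  24/255  15/ 63
294  25/233  24/255  26/255  26/255  26/255  26/255  26/255  26/255  27/255  27/255  27/255  24/255  14/ 53
298  26/242  24/255  26/255  27/255  26/255  26/255  27/255  27/255  27/255  27/255  27/255  25/255  14/ 54
302  24/185  25/255  26/255  26/255  26/255  26/255  26/255  27/255  27/255  27/255  27/255  25/255  13/ 45
306  23/174  24/255  26/255  26/255  26/255  26/255  26/255  26/255  25/255  25/255  25/255  25/255  13/ 43
310  22/132  26/255  24/205  23/165  21/141  21/121  19/ 81  16/ 62  16/ 54  17/ 49  15/ 49  15/ 38  15/ 44
314  15/ 24  15/ 27  13/ 32  13/ 36  13/ 35  15/ 35  16/ 42  16/ 38  14/ 42  12/ 38  15/ 39  12/ 41  13/ 45
```

```bash
python3 -c "
from station import robot
print(robot.hand_in())"
```

```text
the job is handed in; nothing more can be done
None
```

I've handed the job in; the hand-in returned no verdict. At the last camera check (41 s of the 72 s), the brass disc lay flat in the yellow tray. The knock-out tool stood upright on the bench, though about 0.1 m from where it started. Within camera accuracy, the steel discs, oil can and bolt tin had not moved.

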